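Tip one bay of a rocking parts tray into a pan

TASK

One of the four bays of the rocking parts tray holds the knurled control knob and a spacer. Bring the round steel pan up against the stand's foot under that corner, then press that corner of the tray down so that the knob and the spacer beside it slide out through the gap into the pan, and let the tray rock back level. Leave everything else in the tray, do not touch the parts with the gripper, and leave the other things on the bench where they stand.

Things in the scene. Friction and masses are not known exactly. Their poses are not given: they have to be found in the camera images.
- stand: fixed rocking stand; origin on the table under its post, axes x and y along the tray's sides (yaw within 0.25 rad of the world's). Round foot 80 mm across and 12 mm high, post 22 mm thick. The tray's pivot is on its axis 75 mm above the table. The tray's corners lie in the directions (+-1, +-1) of this frame.
- tray_mid (a point): middle of the grey tray's floor top (78 mm above the table when level, 3 mm above the pivot), z normal to it. Tray 140 mm square, floor 3 mm, its corners cut off at 45 degrees 85 mm from the middle. Crossed dividers and rims, 3 mm thick, 18 mm high, make 4 bays of 65 x 65 mm, one per corner. The rims end 32 mm short of each corner: an exit gap 45 mm wide. The floor is slick (friction about 0.2).
- bridge_pp (a point): top centre of the flat thumb bridge over the gap at the corner (+x, +y) of the tray; the other three corners have the same. Bridge 24 mm (along the diagonal) x 50 x 5 mm on two posts, centred 80 mm from the middle along the diagonal, top 33 mm above the floor (111 mm above the table when level), 28 mm free below. Press here to tip: 6 to 8 N tips it 0.5 rad, which empties the bay; go slowly.
- gimbal (a joint): rocking of tray and gimbal about the stand's x axis, rad, 0 level, stops at +-0.42; positive lowers the -y side. Spring to level 0.9 N m/rad, damping 0.25 N m s/rad: springs back in about 1 s. Tipping to a corner turns both joints about equally, up to 0.58 rad in all; parts begin to slide at 0.15 to 0.3 rad.
- tray (a joint): rocking of the tray about its own y axis, same spring, damping and stops; positive lowers the +x side.
- pan: loose round steel pan, 88 mm outside, 80 mm inside, 20 mm high, wall and floor 3 mm, about 0.1 to 0.2 kg; origin at the centre of its underside. Touching the foot it stands 84 mm from the stand's axis and catches what falls from the corner above it.
- knob_c (a point): the knurled control knob to be tipped out: white, round, 24 mm across at the base, with a 10 mm boss, 16 mm high, 18 g; in one of the four bays; origin half-way up on its axis
- hex_nut_c (a point): steel hexagon nut 21 mm across corners, 10 mm high, in another bay; origin half-way up on its axis
- square_nut_c (a point): steel square nut 16 x 16 x 10 mm, in another bay; origin half-way up on its axis
- clamp_bar_c (a point): dark steel clamp bar 22 x 10 x 9 mm with two holes, in another bay; origin half-way up on its axis
- spacer_1_c (a point): one of four alike aluminium spacers, 14 mm across, 8 mm high, one in each bay; origin half-way up on its axis
- spacer_2_c (a point): one of four alike aluminium spacers, 14 mm across, 8 mm high, one in each bay; origin half-way up on its axis
- spacer_3_c (a point): one of four alike aluminium spacers, 14 mm across, 8 mm high, one in each bay; origin half-way up on its axis
- spacer_4_c (a point): one of four alike aluminium spacers, 14 mm across, 8 mm high, one in each bay; origin half-way up on its axis
- bottle: bystander, pale reagent bottle with black cap, 49 mm across, 94 mm high, origin under its centre; leave standing
- tube: bystander, upright 50 ml tube with blue cap, 34 mm across, 110 mm high, origin under its centre; leave standing
- vial: bystander, small vial with grey cap, 22 mm across, 51 mm high, origin under its centre; leave standing
- vial_b: bystander, small vial with red cap, 22 mm across, 51 mm high, origin under its centre; leave standing
- encoder_controller: fixed instrument, blue box 167 mm along the world's y and 158 mm along x, 80 mm high, origin under its centre. A fixed shallow steel instrument tray, 123 mm along x, 243 mm along y, 16 mm high, lies nearer to the robot: its centre is 131 mm nearer in x and 212 mm farther to the right (-y) than this origin
- dry_block_heater: fixed instrument, white box 237 mm along the world's x and 218 mm along y, 121 mm high, origin under its centre. To its right along the back of the table stand a fixed black adapter, a wash bottle and a tube rack, all beyond x = 0.80. A tall fixed cabinet stands to the right of the table, beyond y = -0.55; the table's right edge is near y = -0.48

How it is judged:
By the outcome, as a careful person would: the job done as asked, in the order asked, and still so for the second after the job is handed in, with the robot touching nothing.
It also fails if it takes over 72 s, if anything falls off the work surface, if the arm or the gripper's body presses on something with over 40 N, if the wrist force passes 120 N, or if a joint passes its speed limit or range.

ROBOT

A 6-joint arm with a two-finger parallel gripper is mounted at the origin on a cart in front of the work surface, level with it; the furniture and walls round the work are solid. World frame = base frame: x ahead of the robot, y to its left, z up, the work surface at z = 0. Lengths are in m, angles in degrees, forces in N, time in s.
With the tool pointing down it reaches from about 0.4 to 0.825 m from the base axis. Payload 7 kg.
Tool frame: the origin (TCP) lies at the very end of the fingers, on their centre line; the grasp point (between the pads) lies 19 mm behind it; z points along the fingers, y is the direction in which the jaws open and shut (so a half turn about z gives the same grasp; the last joint's range is limited). The gripper opens to 88 mm and grips with 3 to 60 N. Pads are 19 mm wide; open, the fingers measure 130 mm over their backs; the gripper's body (78 mm by 193 mm) begins 47 mm behind the grasp point.
Start: joints at [-47.378, 20.546, 0.682, 0, -70.136, -16.507], TCP at [0.297, -0.606, 0.188] pointing down, gripper open.
Joint ranges: [-176.03, 176.03], [-82.01, 121.73], [-58.28, 71.71], [-173.87, 95.51], [-174.79, -0.11], [-173.66, 173.66]. Speed limits (degrees/s): [136.94, 136.94, 172.46, 180, 180, 180].

INTERFACE

Orientations are given as [roll, pitch, yaw] about the fixed x, y, z axes, in that order (R = Rz(yaw) Ry(pitch) Rx(roll)).
In Python, from plant import telemetry, optics, ctrl gives the robot as it stands.
- The arm moves only by the tool servo_tool, never from a script. Its argument "rows" is a list of rows, each a list of 3 entries, a list of its own where there are three numbers: the shift along the tool's x, y, z in m, then the turn, a rotation vector about the tool's x, y, z in units of 6 degrees (1.0 is 6 degrees), then the closure, from 0 (fully open) to 1 (shut). A call has 1 to 20 rows; each row shifts and turns the commanded pose from where the row before left it, along the tool's axes as they then stand; what a row does not reach is not made up. A row lasts 1/12 s, in which the tool goes at most 41.7 mm and 7.16 degrees, less where a joint would pass 70% of its speed; a pose out of reach is approached as far as the arm can. A call is refused whole if a number of a shift passes 0.0417 or a number of a turn 1, either way. A call with a gripper value outside its range is refused whole. The fingers move at their own pace and stop on an object; the grip force is fixed at half the most. Time passes only in rows, so rows that do not move let the fingers close. It gives the time, the measured TCP pose, the force and the opening at its end, in the units of the state.
- telemetry.get_obs(): the state, without advancing time (a new reading comes with each control period).
- optics.snapshot(name): name is "side" or "top"; returns the picture (420x560x3 uint8, red, green, blue); there is no depth.
- optics.camera_info(name): a dict with "mtx" (3x3 intrinsics, pixels), "rvec" (rotation vector, rad) and "tvec" (3), from world to camera coordinates, as OpenCV has them. Camera axes: x right, y down, z forward; pixel columns grow to the right and rows downward; lengths in m; the calibration is good to about 2 mm. A picture is of the moment at which its call begins. camera_info takes no time and is no camera call.
- ctrl.close_job(): hands the job in, once; it reports no verdict.
The state is a dict: "clock": time; "joint_pos": joint angles; "qvel": joint speeds; "tau": joint torques, N m; "tool_pos": TCP position; "orientation": TCP orientation; "force": force on the tool from outside, world axes, zero at the start; "moment": the same for the moment, N m; "opening": finger opening in m.
Only numpy, scipy, OpenCV 4.12 (cv2) and the standard library are available. Lean on these libraries where they do the work, as an engineer would, in place of code of your own. Each camera call takes 0.05 s, during which the arm holds its last target.

## Working session

There is one attempt and no reset: what is moved stays moved. The work goes in short steps, Python scripts to look and compute and a tool call to move; the robot and the scene stay as the last step left them, time stands still between calls to the robot, and variables do not carry over. Pictures are saved under pics/ and viewed, and the job is handed in when it is done.

Besides the shell and the picture viewer there is one more tool, called after "Call:" as name([rows], argument=value, ...), one row to a line, values as JSON. servo_tool: Moves the arm, as the interface text tells. Its arguments: {"type":"object","properties":{"rows":{"type":"array"}},"required":["rows"]}

```bash
mkdir -p pics; ls; python3 - <<'E'
from plant import telemetry, optics, ctrl
import cv2, numpy as np
print(telemetry.get_obs())
for n in ("side","top"):
    im=optics.snapshot(n); np.save(f"pics/{n}0.npy",im)
    cv2.imwrite(f"pics/{n}0.png",im[:,:,::-1])
    i=optics.camera_info(n); print(n,i)
    R=cv2.Rodrigues(np.array(i['rvec'],float))[0]; print(-R.T@np.array(i['tvec']).ravel())
E
```

```text
pics
{'clock': 0.0, 'joint_pos': array([-4.73773367e+01,  2.05899087e+01,  6.32360943e-01, -2.15375472e-02,
       -7.01338571e+01, -1.65067775e+01]), 'qvel': array([ 0.03069899,  0.04806955,  0.05807333, -0.03768363,  0.02525026,
        0.03729817]), 'tau': array([-2.06936024e-04, -5.82725823e+01,  2.93055815e+01,  6.99714750e+00,
        6.93383030e-03, -1.37544289e-04]), 'tool_pos': array([ 0.29685886, -0.60559689,  0.18742476]), 'orientation': array([ 1.79906609e+02, -6.56132811e-03, -1.53891444e+02]), 'force': array([ 0.59113786, -0.91887607,  0.03491783]), 'moment': array([-0.0265388 , -0.00404696,  0.02333252]), 'opening': 0.08748281931436255}
side {'mtx': array([[401.43043586,   0.        , 276.79779605],
       [  0.        , 401.43043586, 207.85282407],
       [  0.        ,   0.        ,   1.        ]]), 'rvec': array([ 1.92183399, -0.32668909,  0.23543274]), 'tvec': array([-0.48911713,  0.12123032,  0.92135495])}
[ 0.18341634 -0.93024055  0.45148452]
top {'mtx': array([[518.54640478,   0.        , 281.65196302],
       [  0.        , 518.54640478, 208.30109622],
       [  0.        ,   0.        ,   1.        ]]), 'rvec': array([ 2.15233382, -2.04261465,  0.22058285]), 'tvec': array([-0.11570315,  0.51596646,  1.23978799])}
[ 0.23593459 -0.11260143  1.32224758]
```

View pics/side0.png

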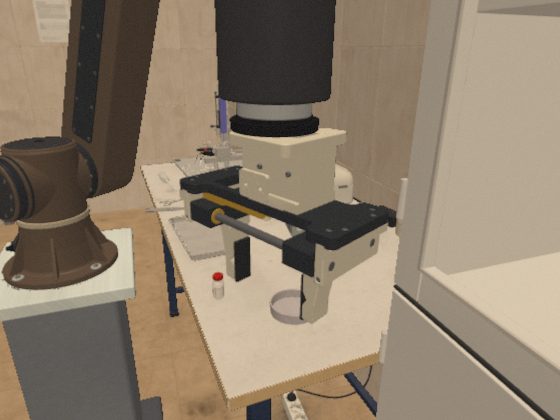

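View pics/top0.png

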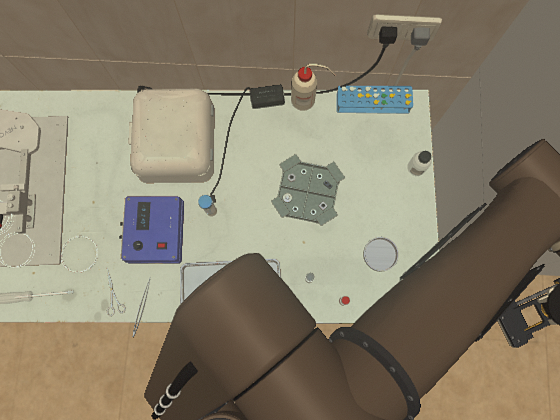

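```bash
cat > h.py <<'E'
import numpy as np, cv2
from plant import optics, telemetry, ctrl
def cam(n):
    i=optics.camera_info(n); R=cv2.Rodrigues(np.array(i['rvec'],float))[0]
    return np.array(i['mtx']),R,np.array(i['tvec'],float).ravel()
def ray(n,u,v,z):
    K,R,t=cam(n); C=-R.T@t; d=R.T@np.linalg.solve(K,[u,v,1.]); return C+d*(z-C[2])/d[2]
def proj(n,p):
    K,R,t=cam(n); q=K@(R@np.asarray(p,float)+t); return q[:2]/q[2]
def snap(n,name,crop=None,s=1):
    im=optics.snapshot(n); cv2.imwrite(f"pics/{name}_raw.png",im[:,:,::-1])
    c=im[:,:,::-1]
    if crop: x0,y0,x1,y1=crop; c=c[y0:y1,x0:x1]
    cv2.imwrite(f"pics/{name}.png",cv2.resize(c,None,fx=s,fy=s,interpolation=cv2.INTER_CUBIC)); return im
E
python3 - <<'E'
import cv2,numpy as np
from h import *
im=np.load("pics/top0.npy")[:,:,::-1]
cv2.imwrite("pics/trayz.png",cv2.resize(im[140:240,260:360],None,fx=6,fy=6,interpolation=cv2.INTER_CUBIC))
cv2.imwrite("pics/panz.png",cv2.resize(im[140:320,300:440],None,fx=3.3,fy=3.3,interpolation=cv2.INTER_CUBIC))
print(ray("top",280,208,0),ray("top",380,254,0.02),ray("top",308,190,.08))
E
```

```text
[ 5.34804917e-01 -8.31291286e-02  2.22044605e-16] [ 0.424511  -0.3417646  0.02     ] [ 0.56590804 -0.15167132  0.08      ]
```

View pics/trayz.png

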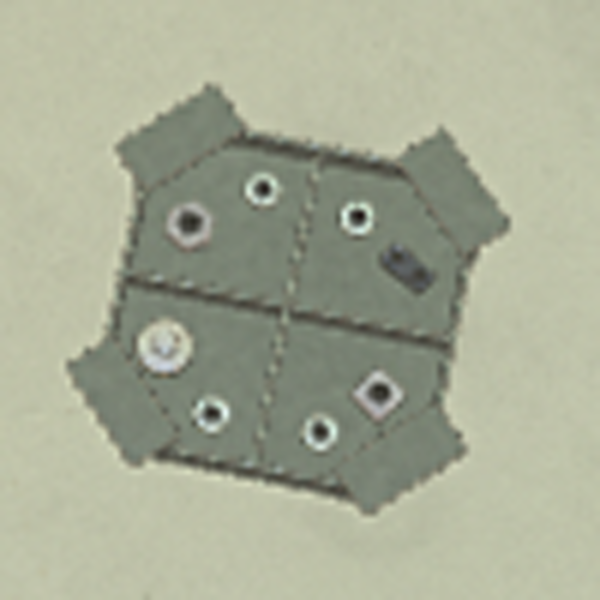

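View pics/panz.png

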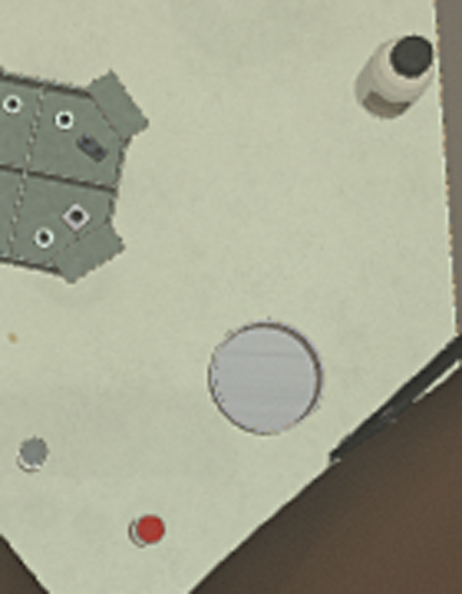

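```bash
python3 - <<'E'
import cv2,numpy as np
from h import *
im=np.load("pics/top0.npy")
B=[ray("top",260+x/6-.5+.08,140+y/6-.5+.08,.111)[:2] for x,y in [(181,136),(457,187),(402,452),(122,407)]]
B=np.array(B); print(B, B.mean(0)); c=B.mean(0)
r=B-c; print(np.hypot(*r.T), np.degrees(np.arctan2(r[:,1],r[:,0])))
# mask
g=im.astype(int); m=((g[:,:,0]<135)&(abs(g[:,:,0]-g[:,:,1])<25)).astype(np.uint8); m[:140]=0;m[240:]=0;m[:,:262]=0;m[:,352:]=0
m=cv2.morphologyEx(m,cv2.MORPH_CLOSE,np.ones((5,5)))
cs,_=cv2.findContours(m,0,1); cc=max(cs,key=cv2.contourArea); h=cv2.convexHull(cc)
w=np.array([ray("top",u,v,.111)[:2] for u,v in h[:,0]]); M=cv2.moments(w.astype(np.float32).reshape(-1,1,2)); print("hull c",M['m10']/M['m00'],M['m01']/M['m00'], cv2.minAreaRect(w.astype(np.float32)))
# pan
roi=im[225:285,350:412]; 
hsv=cv2.cvtColor(im,cv2.COLOR_RGB2HSV); print("pan px",im[254,380],hsv[254,380],"table",im[254,340],hsv[254,340], "tray",im[190,290])
lab=cv2.cvtColor(im,cv2.COLOR_RGB2LAB).astype(int); d=np.abs(lab-np.median(lab[240:270,320:350].reshape(-1,3),axis=0)).sum(2)
m=(d>22).astype(np.uint8); m[:225]=0;m[275:]=0;m[:,:355]=0;m[:,405:]=0
cs,_=cv2.findContours(m,0,1); cc=max(cs,key=cv2.contourArea)
(e,ax,an)=cv2.fitEllipse(cc); print("pan ell",e,ax, ray("top",*e,.02))
for n,u,v,z in [("gray vial",310,277,.051),("red",345.5,300,.051),("bottle",424,157,.094),("tube",205,201,.11),("enc",152,230,.08),("knob",260+165/6,140+346/6,.09),("spacer",260+211/6,140+413/6,.086)]: print(n,ray("top",u,v,z))
for n,u,v,z in [("itray right top",279,262,.016)]: print(n,ray("top",u,v,z))
E
```

```text
[[ 0.6254295  -0.10322827]
 [ 0.60950375 -0.21606609]
 [ 0.49854317 -0.1975383 ]
 [ 0.51114394 -0.0853184 ]] [ 0.56115509 -0.15053776]
[0.07980844 0.08143436 0.07828986 0.08218686] [  36.35510858  -53.57903689 -143.10575147  127.48151293]
hull c 0.5604039527290824 -0.15002432801061186 ((0.5609780550003052, -0.14974790811538696), (0.15966123342514038, 0.16029760241508484), 80.01407623291016)
pan px [171 175 169] [ 50   9 175] table [186 191 167] [ 36  32 191] tray [125 136 120]
pan ell (380.13330078125, 253.99819946289062) (33.89476013183594, 34.55347442626953) [ 0.42453306 -0.34209973  0.02      ]
gray vial [ 0.35468933 -0.16663653  0.051     ]
red [ 0.30393637 -0.25448233  0.051     ]
bottle [ 0.66139853 -0.43480227  0.094     ]
tube [0.51790221 0.0956545  0.11      ]
enc [0.44575315 0.22373976 0.08      ]
knob [ 0.5413046  -0.10207488  0.09      ]
spacer [ 0.51518872 -0.12216872  0.086     ]
itray right top [ 0.39151376 -0.08847765  0.016     ]
```

Call:
servo_tool([
  [[-0.0237,0.0217,0],[0,0,0],0.6],
  [[-0.0237,0.0217,0],[0,0,0],0.6],
  [[-0.0237,0.0217,0],[0,0,0],0.6],
  [[-0.0237,0.0217,0],[0,0,0],0.6],
  [[-0.0237,0.0217,0],[0,0,0],0.6],
  [[-0.0237,0.0217,0],[0,0,0],0.6],
  [[-0.0237,0.0217,0],[0,0,0],0.6],
  [[-0.0237,0.0217,0],[0,0,0],0.6],
  [[0,0,0],[0,0,1],0.6],
  [[0,0,0],[0,0,1],0.6],
  [[0,0,0],[0,0,1],0.6],
  [[0,0,0],[0,0,1],0.6],
  [[0,0,0],[0,0,1],0.6],
  [[0,0,0],[0,0,1],0.6],
  [[0,0,0],[0,0,1],0.6],
  [[0,0,0],[0,0,1],0.6],
  [[0,0,0],[0,0,1],0.6],
  [[0,0,0],[0,0,1],0.6],
  [[0,0,0],[0,0,1],0.6],
  [[0,0,0],[0,0,1],0.6],
])

```text
clock: 1.77
tool_pos: [0.3907, -0.3666, 0.188]
orientation: [-180.0, -0.0, 133.8]
force: [0.2, 0.5, -0.0]
opening: 0.0347
```

Call:
servo_tool([
  [[0,0,0],[0,0,1],0.6],
  [[0,0,0],[0,0,0.2],0.6],
  [[0,0,0],[0,-1,0],0.6],
  [[0,0,0],[0,-1,0],0.6],
  [[0,0,0],[0,-1,0],0.6],
  [[0,0,0],[0,-1,0],0.6],
  [[0,0,0],[0,-1,0],0.6],
  [[0,0,0],[0,-1,0],0.6],
  [[0,0,0],[0,-1,0],0.6],
  [[0,0,0],[0,-0.5,0],0.6],
  [[0,0,0],[0,0,0],0.6],
  [[0,0,0],[0,0,0],0.6],
])

```text
clock: 2.77
tool_pos: [0.399, -0.3909, 0.2395]
orientation: [-179.3, 36.7, 127.1]
force: [-0.2, -0.4, -0.7]
opening: 0.0355
```

```bash
cat >> h.py <<'E'
from scipy.spatial.transform import Rotation as Ro
def pose():
    o=telemetry.get_obs(); return o,np.array(o['tool_pos']),Ro.from_euler('xyz',o['orientation'],degrees=True)
c=np.array([.561,-.150]); d=np.array([-.599,.801]); t=np.array([.801,.599])
E
python3 - <<'E'
from h import *
o,p,R=pose(); print(o['clock'],p,o['joint_pos'],o['opening'],o['force']); print(R.as_matrix().round(3))
g=np.array([.4245,-.342]); tgt=np.r_[g-.0425*t,.1]; print(tgt,R.inv().apply(tgt-p))
E
```

```text
2.7667 [ 0.39903751 -0.39093649  0.23946511] [ -17.04889228  -14.01772955  -58.23858581   56.08277641  -25.69043166
 -173.49982059] 0.0355251660762031 [-0.22574334 -0.36668128 -0.69430356]
[[-0.484  0.802  0.351]
 [ 0.64   0.597 -0.484]
 [-0.597 -0.01  -0.802]]
[ 0.3904575 -0.3674575  0.1      ] [0.10249252 0.00849278 0.09746052]
```

Call:
servo_tool([
  [[0,0,0],[0,1,0],0.6],
  [[0,0,0],[0,1,0],0.6],
  [[0,0,0],[0,1,0],0.6],
  [[0,0,0],[0,1,0],0.6],
  [[0,0,0],[0,1,0],0.6],
  [[0,0,0],[0,1,0],0.6],
  [[0,0,0],[0,0,-1],0.6],
  [[0,0,0],[0,0,-1],0.6],
  [[0,0,0],[0,0,-1],0.6],
  [[0,0,0],[0,0,-1],0.6],
  [[0,0,0],[0,0,-1],0.6],
  [[0,0,0],[0,0,-1],0.6],
  [[0,0,0],[0,0,-1],0.6],
  [[0,0,0],[0,0,-1],0.6],
  [[0,0,0],[0,0,-1],0.6],
  [[0,0,0],[0,0,-1],0.6],
  [[0,0,0],[0,0,-1],0.6],
  [[0,0,0],[0,0,-1],0.6],
  [[0,0,0],[0,0,-1],0.6],
  [[0,0,0],[0,0,-1],0.6],
])

```text
clock: 4.43
tool_pos: [0.3972, -0.4027, 0.2434]
orientation: [-173.3, -0.5, -149.8]
force: [0.6, 1.0, -0.3]
opening: 0.0351
```

Call:
servo_tool([
  [[0,0,0],[0,0,-1],0.6],
  [[0,0,0],[0,0,-1],0.6],
  [[0,0,0],[0,0,-1],0.6],
  [[0,0,0],[0,0,-1],0.6],
  [[0,0,0],[0,0,-1],0.6],
  [[0,0,0],[0,0,-1],0.6],
  [[0,0,0],[0,0,-1],0.6],
  [[0,0,0],[0,0,-1],0.6],
  [[0,0,0],[0,0,-1],0.6],
  [[0,0,0],[0,0,-1],0.6],
  [[0,0,0],[0,0,-1],0.6],
  [[0,0,0],[0,0,-1],0.6],
  [[0,0,0],[0,0,-1],0.6],
  [[0,0,0],[0,0,-1],0.6],
  [[0,0,0],[0,0,-1],0.6],
  [[0,0,0],[0,0,-1],0.6],
  [[0,0,0],[0,0,0],0.6],
])

```text
clock: 5.85
tool_pos: [0.3972, -0.4028, 0.2435]
orientation: [178.8, -6.6, -53.8]
force: [0.3, -0.3, -0.2]
opening: 0.035
```

```bash
python3 - <<'E'
from h import *
o,p,R=pose(); print(o['clock'],p,o['orientation'],o['joint_pos'],o['opening'])
T=Ro.from_matrix(np.c_[np.r_[-d,0],np.r_[-t,0],[0,0,-1]])
for f in (20,25):
    G=T*Ro.from_rotvec([0,np.radians(f),0]); print((R.inv()*G).as_rotvec(degrees=True)/6)
g=np.array([.4245,-.342]); tgt=np.r_[g-.0425*t,.1]; print(tgt,R.inv().apply(tgt-p))
E
```

```text
5.85 [ 0.39723248 -0.40276954  0.24350521] [178.78582442  -6.59305119 -53.75404648] [-22.10713818   3.99789745 -15.87375799   4.94507797 -65.22618308
  56.40217944] 0.035028604379810035
[ 0.22232734  2.23533616 -0.06471766]
[ 0.22539403  3.06862853 -0.05506953]
[ 0.3904575 -0.3674575  0.1      ] [-0.04874637 -0.01835265  0.13846861]
```

Call:
servo_tool([
  [[0,0,0],[0.055,0.77,-0.015],0.6],
  [[0,0,0],[0.055,0.77,-0.015],0.6],
  [[0,0,0],[0.055,0.77,-0.015],0.6],
  [[0,0,0],[0.055,0.77,-0.015],0.6],
  [[0,0,0],[0,0,0],0.6],
])

```text
clock: 6.27
tool_pos: [0.3903, -0.4006, 0.2384]
orientation: [179.8, -25.0, -53.6]
force: [-1.4, 0.5, -2.2]
opening: 0.0354
```

```bash
python3 - <<'E'
from h import *
o,p,R=pose(); print(o['clock'],p,o['orientation'],o['joint_pos'],o['opening'])
print(R.as_matrix().round(3))
T=Ro.from_matrix(np.c_[np.r_[-d,0],np.r_[-t,0],[0,0,-1]])
for f in (25,30):
    G=T*Ro.from_rotvec([0,np.radians(f),0]); print((R.inv()*G).as_rotvec(degrees=True)/6)
g=np.array([.4245,-.342])
for z in (.06,.01): tgt=np.r_[g-.0425*t,z]; print(tgt,R.inv().apply(tgt-p))
snap("top","t1",(330,200,430,300),5)
E
```

```text
6.2667 [ 0.39029198 -0.40057542  0.2383659 ] [179.82654101 -24.96242876 -53.60102585] [-15.00476984  -8.69957191 -40.44688135  23.93767681 -40.89610203
  35.5320179 ] 0.0354429962328727
[[ 0.538 -0.806  0.248]
 [-0.73  -0.592 -0.341]
 [ 0.422  0.003 -0.907]]
[ 0.05641168  0.0063512  -0.05901913]
[ 0.05895135  0.83967946 -0.05652052]
[ 0.3904575 -0.3674575  0.06     ] [-0.09935224 -0.02024107  0.15043488]
[ 0.3904575 -0.3674575  0.01     ] [-0.12045343 -0.02037831  0.1957639 ]
```

View pics/t1.png

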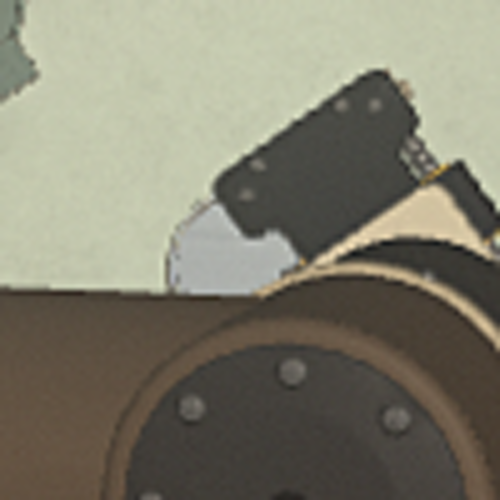

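Call:
servo_tool([
  [[-0.0166,-0.0034,0.0251],[0.01,0,-0.01],0.6],
  [[-0.0166,-0.0034,0.0251],[0.01,0,-0.01],0.6],
  [[-0.0166,-0.0034,0.0251],[0.01,0,-0.01],0.6],
  [[-0.0166,-0.0034,0.0251],[0.01,0,-0.01],0.6],
  [[-0.0166,-0.0034,0.0251],[0.01,0,-0.01],0.6],
  [[-0.0166,-0.0034,0.0251],[0,0,0],0.6],
  [[0,0,0],[0,0,0],0.6],
  [[0,0,0],[0,0,0],0.6],
])

```text
clock: 6.98
tool_pos: [0.4063, -0.3791, 0.0881]
orientation: [-179.8, -22.8, -53.3]
force: [0.2, -0.7, 0.6]
opening: 0.035
```

```bash
python3 - <<'E'
from h import *
o,p,R=pose(); print(o['clock'],p,o['orientation'],o['joint_pos'],o['opening'])
T=Ro.from_matrix(np.c_[np.r_[-d,0],np.r_[-t,0],[0,0,-1]])
for f in (25,30):
    G=T*Ro.from_rotvec([0,np.radians(f),0]); print((R.inv()*G).as_rotvec(degrees=True)/6)
g=np.array([.4245,-.342])
for z in (.03,.01): tgt=np.r_[g-.0425*t,z]; print(tgt,R.inv().apply(tgt-p))
snap("side","s1",(180,200,400,360),3.6)
E
```

```text
6.9833 [ 0.40631337 -0.37910603  0.08810422] [-179.78640262  -22.83050363  -53.31610628] [-20.72382072   1.82562287 -58.10416823  49.28530908 -15.75920232
  11.31716454] 0.034971021852919976
[-0.02844619  0.36155207 -0.01679527]
[-0.02770293  1.19488457 -0.01803078]
[ 0.3904575 -0.3674575  0.03     ] [-0.03988463  0.00592907  0.04623051]
[ 0.3904575 -0.3674575  0.01     ] [-0.04764476  0.00599779  0.06466352]
```

View pics/s1.png

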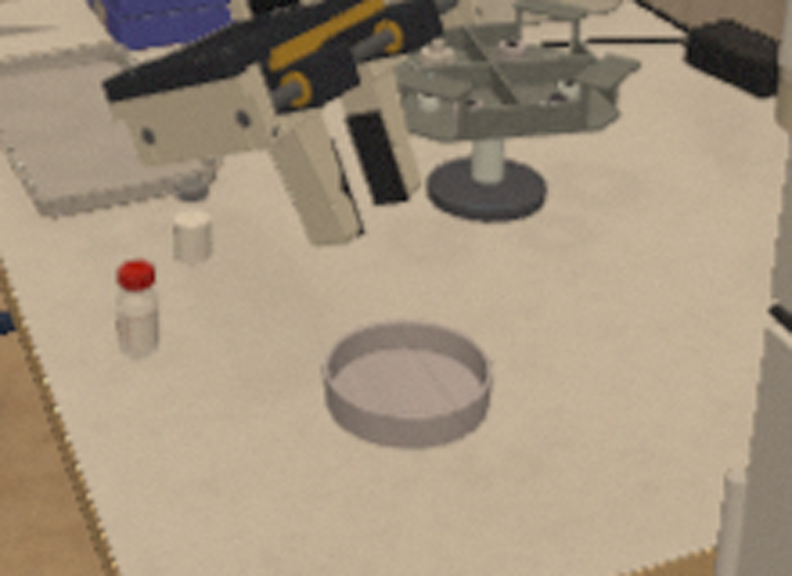

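Call:
servo_tool([
  [[0,0,0],[0,-0.95,0],0.6],
  [[0,0,0],[0,-0.95,0],0.6],
  [[0,0,0],[0,-0.95,0],0.6],
  [[0,0,0],[0,-0.95,0],0.6],
  [[0,0,0],[0,0,0],0.6],
  [[0,0,0],[0,0,0],0.6],
])

```text
clock: 7.53
tool_pos: [0.4049, -0.4051, 0.0993]
orientation: [178.8, -9.4, -54.2]
force: [-0.3, 1.4, -0.7]
opening: 0.0354
```

```bash
cat > nxt.py <<'E'
import sys
from h import *
def go(xyz,lean=0,y=-1):
    o,p,R=pose(); print(o['clock'],p.round(4),o['orientation'].round(1),o['joint_pos'].round(1),o['opening'].round(4),o['force'].round(1))
    T=Ro.from_matrix(np.c_[np.r_[y*d,0],np.r_[y*t,0],[0,0,-1]])*Ro.from_rotvec([0,-y*np.radians(lean),0])
    print("turn",((R.inv()*T).as_rotvec(degrees=True)/6).round(3))
    for q in xyz: print(np.round(q,4),"shift now",R.inv().apply(q-p).round(4),"shift after turn",T.inv().apply(q-p).round(4))
E
python3 - <<'E'
from nxt import *
g=np.array([.4245,-.342])
go([np.r_[g-.0425*t,z] for z in (.06,.008)])
E
```

```text
Traceback (most recent call last):
  File "nxt.py", line 4, in go
    o,p,R=pose(); print(o['clock'],p.round(4),o['orientation'].round(1),o['joint_pos'].round(1),o['opening'].round(4),o['force'].round(1))
                                                                                                ^^^^^^^^^^^^^^^^^^
AttributeError: 'float' object has no attribute 'round'
```

```bash
sed -i "s/o\['opening'\].round(4)/round(o['opening'],4)/" nxt.py
python3 - <<'E'
from nxt import *
g=np.array([.4245,-.342])
go([np.r_[g-.0425*t,z] for z in (.06,.008)])
E
```

```text
7.5333 [ 0.4049 -0.4051  0.0993] [178.8  -9.4 -54.2] [-20.9   9.7 -31.5   9.2 -42.   50.1] 0.0354 [-0.3  1.4 -0.7]
turn [ 0.21  -1.569 -0.184]
[ 0.3905 -0.3675  0.06  ] shift now [-0.0449 -0.011   0.0322] shift after turn [-0.0388 -0.011   0.0393]
[ 0.3905 -0.3675  0.008 ] shift now [-0.0534 -0.012   0.0834] shift after turn [-0.0388 -0.011   0.0913]
```

Call:
servo_tool([
  [[0,0,0],[0.105,-0.785,-0.092],0.6],
  [[0,0,0],[0.105,-0.785,-0.092],0.6],
  [[-0.0129,-0.0037,0.0131],[0,0,0],0.6],
  [[-0.0129,-0.0037,0.0131],[0,0,0],0.6],
  [[-0.0129,-0.0037,0.0131],[0,0,0],0.6],
  [[0,0,0],[0,0,0],0.6],
  [[0,0,0],[0,0,0],0.6],
])

```text
clock: 8.12
tool_pos: [0.3856, -0.3657, 0.0582]
orientation: [179.8, 0.2, -53.1]
force: [0.3, -0.8, 0.8]
opening: 0.0353
```

```bash
python3 - <<'E'
from nxt import *
g=np.array([.4245,-.342])
go([np.r_[g-.0425*t,z] for z in (.06,.008)])
snap("side","s2",(180,200,400,360),3.6)
E
```

```text
8.1167 [ 0.3856 -0.3657  0.0582] [179.8   0.2 -53.1] [-22.2  14.4 -27.1   0.1 -48.8  59. ] 0.0353 [ 0.3 -0.8  0.8]
turn [0.041 0.033 0.018]
[ 0.3905 -0.3675  0.06  ] shift now [ 0.0043 -0.0028 -0.0018] shift after turn [ 0.0043 -0.0029 -0.0018]
[ 0.3905 -0.3675  0.008 ] shift now [ 0.0045 -0.0031  0.0502] shift after turn [ 0.0043 -0.0029  0.0502]
```

View pics/s2.png

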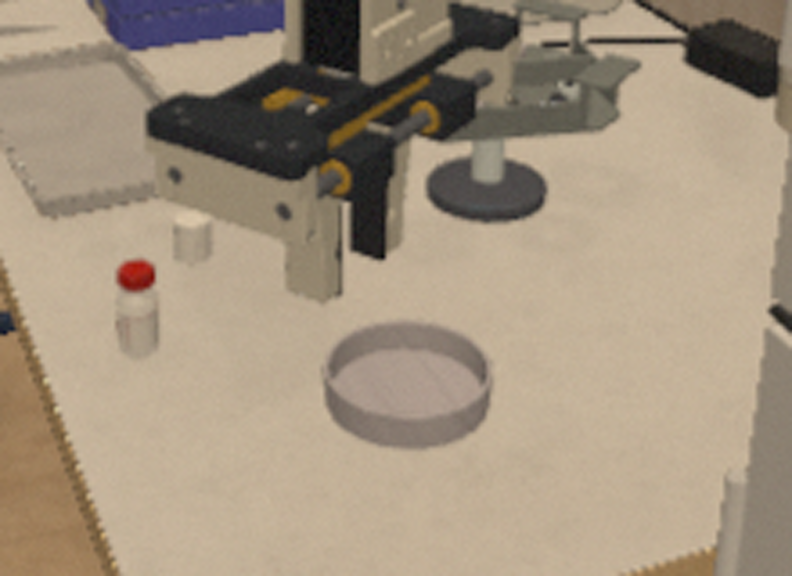

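```bash
python3 - <<'E'
from nxt import *
f=lambda q: (proj("side",q)-[180,200])*3.6
o,p,R=pose()
print(f(p), f([p[0],p[1],.008]), "pan c", f([.4245,-.342,0]), f([.4245,-.342,.02]))
for k in range(0,360,45): 
    print(k,f([.4245+.044*np.cos(np.radians(k)),-.342+.044*np.sin(np.radians(k)),.02]).round())
E
```

```text
[345.78894972 334.26582146] [344.98262891 421.65136615] pan c [397.40351445 392.54168087] [398.20868026 360.08918412]
0 [476. 344.]
45 [431. 318.]
90 [369. 316.]
135 [322. 339.]
180 [318. 376.]
225 [363. 406.]
270 [431. 409.]
315 [478. 382.]
```

```bash
python3 - <<'E'
from h import *
print(proj("side",[.2969,-.6056,.1874]))
im=snap("side","s3"); cv2.imwrite("pics/s3.png",cv2.resize(im[:,:,::-1],(800,600)))
im=snap("top","t3",(300,180,420,300),5)
o,p,R=pose(); print(o['clock'],p,(proj("top",p)-[300,180])*5)
E
```

```text
[272.52040129 324.78918244]
8.2667 [ 0.38750296 -0.36709802  0.05917737] [465.69580251 437.46476677]
```

View pics/s3.png

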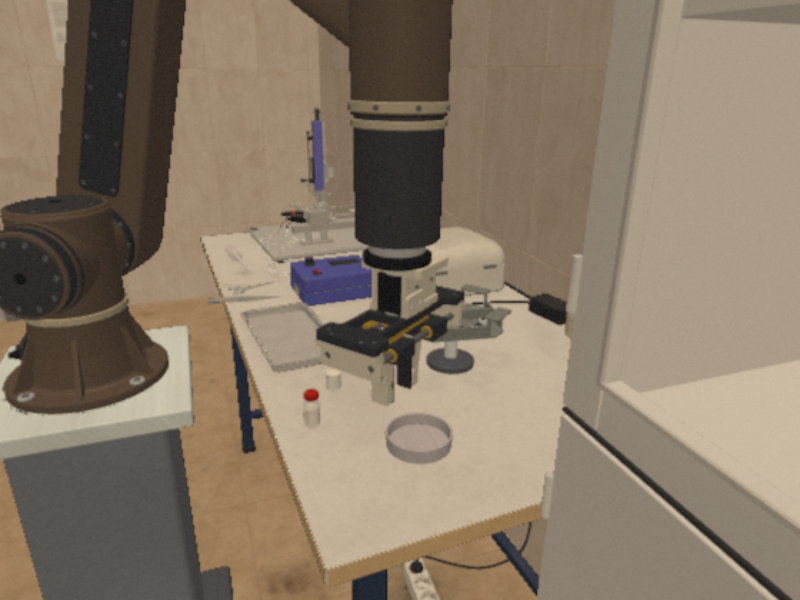

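View pics/t3.png

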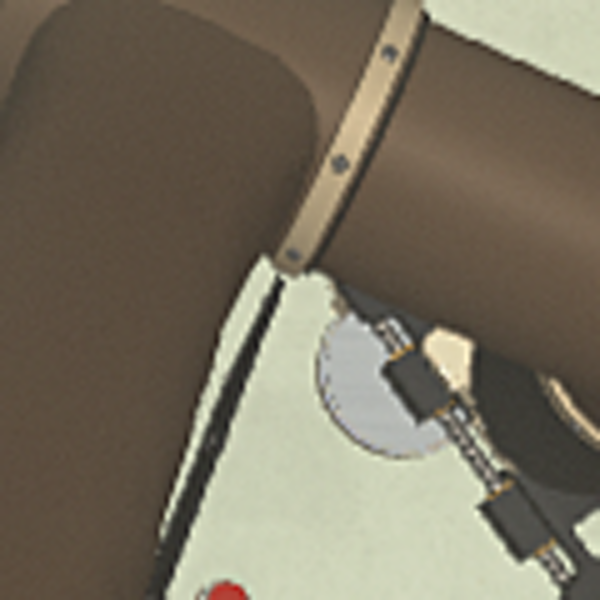

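Call:
servo_tool([
  [[0.0015,-0.001,0.0095],[0,0,0],0.6],
  [[0.0015,-0.001,0.0095],[0,0,0],0.6],
  [[0,0,0.0095],[0,0,0],0.6],
  [[0,0,0.0095],[0,0,0],0.6],
  [[0,0,0],[0,0,0],0.6],
])

```text
clock: 8.68
tool_pos: [0.3885, -0.3671, 0.0173]
orientation: [179.7, 0.4, -53.2]
force: [-0.6, -0.2, -0.1]
opening: 0.035
```

```bash
python3 - <<'E'
from nxt import *
g=np.array([.4245,-.342])
go([np.r_[g-.0425*t,z] for z in (.06,.008)])
snap("side","s4",(180,200,400,360),3.6)
o,p,R=pose(); print((proj("side",p)-[180,200])*3.6)
E
```

```text
8.6833 [ 0.3885 -0.3671  0.0173] [179.7   0.4 -53.2] [-22.3  17.9 -28.9   0.1 -43.7  59.1] 0.035 [-0.6 -0.2 -0.1]
turn [0.05  0.064 0.004]
[ 0.3905 -0.3675  0.06  ] shift now [ 0.0011 -0.0012 -0.0427] shift after turn [ 0.0014 -0.0014 -0.0427]
[ 0.3905 -0.3675  0.008 ] shift now [ 0.0015 -0.0014  0.0093] shift after turn [ 0.0014 -0.0014  0.0093]
[350.17445841 404.40644235]
```

View pics/s4.png

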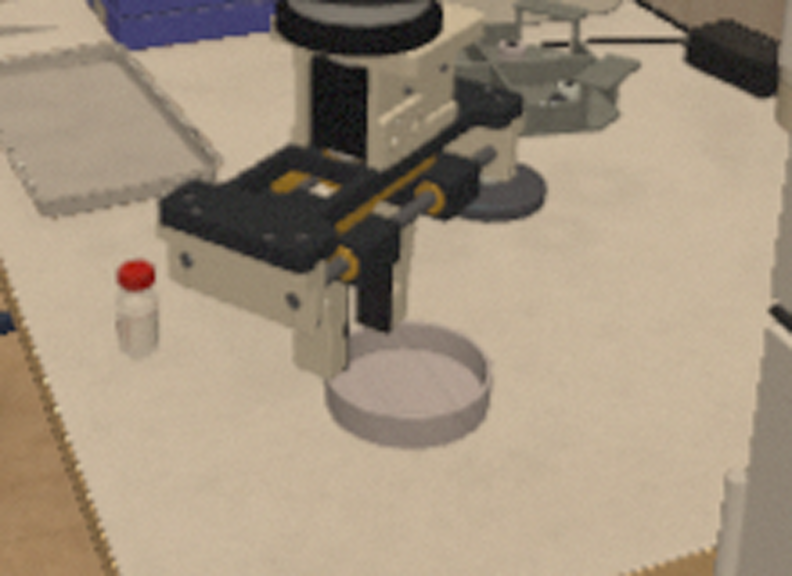

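Call:
servo_tool([
  [[0.0007,-0.0007,0.002],[0,0,0],0.6],
  [[0.0007,-0.0007,0.002],[0,0,0],0.6],
  [[0,0,0.002],[0,0,0],0.6],
  [[0,0,0.002],[0,0,0],0.6],
  [[0,0,0],[0,0,0],0.6],
  [[0,0,0],[0,0,0],0.6],
])

```text
clock: 9.23
tool_pos: [0.3921, -0.3682, 0.0121]
orientation: [179.8, 0.2, -53.1]
force: [-0.1, 0.1, -0.9]
opening: 0.0349
```

```bash
python3 - <<'E'
from nxt import *
g=np.array([.4245,-.342])
go([np.r_[g-.0425*t,z] for z in (.06,.008)])
snap("top","t5",(300,180,420,300),5)
snap("side","s5",(240,250,340,330),8)
o,p,R=pose(); print((proj("top",p)-[300,180])*5)
E
```

```text
9.2333 [ 0.3921 -0.3682  0.0121] [179.8   0.2 -53.1] [-22.2  18.4 -29.    0.1 -42.8  59. ] 0.0349 [-0.1  0.1 -0.9]
turn [0.033 0.026 0.011]
[ 0.3905 -0.3675  0.06  ] shift now [-0.0017  0.001  -0.0479] shift after turn [-0.0016  0.0009 -0.0479]
[ 0.3905 -0.3675  0.008 ] shift now [-0.0016  0.0008  0.0041] shift after turn [-0.0016  0.0009  0.0041]
[449.22726781 438.45564074]
```

View pics/t5.png

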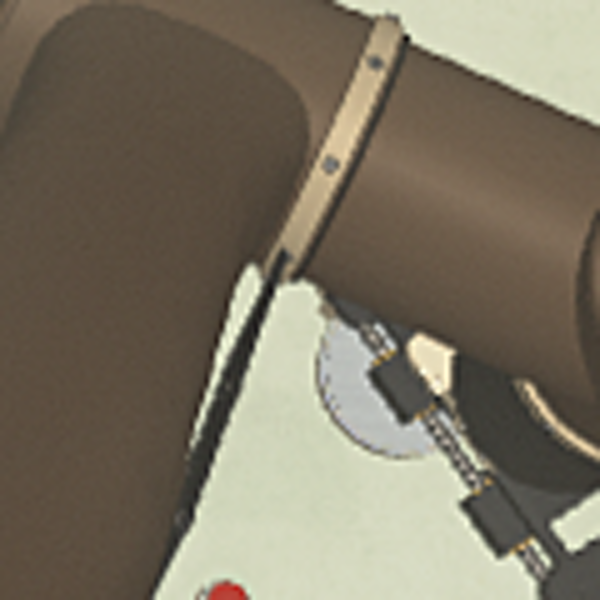

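View pics/s5.png

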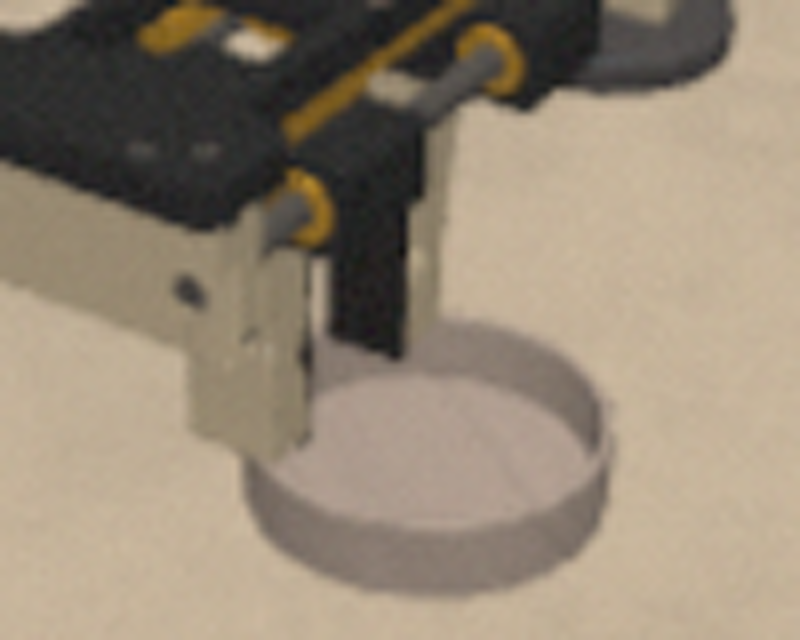

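```bash
python3 - <<'E'
from nxt import *
for z in (.012,.03,.045):
    a=ray("side",240+250/8,250+445/8,z);b=ray("side",240+370/8,250+348/8,z)
    print(z,a,b,(a+b)/2, np.linalg.norm(a-b), (b-a)[:2]@t,(b-a)[:2]@d)
E
```

```text
0.012 [ 0.38835362 -0.33622364  0.012     ] [ 0.42899466 -0.30779072  0.012     ] [ 0.40867414 -0.32200718  0.012     ] 0.049599643574644955 0.04958478807150303 -0.001569205130735822
0.03 [ 0.37995999 -0.36055284  0.03      ] [ 0.41893649 -0.33328444  0.03      ] [ 0.39944824 -0.34691864  0.03      ] 0.04756818728512808 0.04755394021993282 -0.0015049350795291218
0.045 [ 0.3729653  -0.38082716  0.045     ] [ 0.41055468 -0.35452921  0.045     ] [ 0.39175999 -0.36767819  0.045     ] 0.04587530704386414 0.04586156701029109 -0.001451376703523563
```

Call:
servo_tool([
  [[-0.0008,0.0004,0.0015],[0,0,0],0.6],
  [[-0.0008,0.0004,0.0015],[0,0,0],0.6],
  [[0,0,0.001],[0,0,0],0.6],
  [[0,0,0.001],[0,0,0],0.6],
  [[0,0,0],[0,0,0],0.7],
  [[0,0,0],[0,0,0],0.8],
  [[0,0,0],[0,0,0],0.9],
  [[0,0,0],[0,0,0],1],
  [[0,0,0],[0,0,0],1],
  [[0,0,0],[0,0,0],1],
  [[0,0,0],[0,0,0],1],
  [[0,0,0],[0,0,0],1],
])

```text
clock: 10.33
tool_pos: [0.3905, -0.3674, 0.0071]
orientation: [179.8, 0.2, -53.1]
force: [0.5, 0.3, -0.6]
opening: 0.0004
```

```bash
python3 - <<'E'
from nxt import *
g=np.array([.4245,-.342])
go([np.r_[g-.0425*t,z] for z in (.06,.008)])
snap("side","s6",(240,250,340,330),8)
E
```

```text
10.3333 [ 0.3905 -0.3674  0.0071] [179.8   0.2 -53.1] [-22.2  18.7 -29.5   0.1 -42.   59. ] 0.0004 [ 0.5  0.3 -0.6]
turn [0.032 0.026 0.011]
[ 0.3905 -0.3675  0.06  ] shift now [-0.0002  0.0003 -0.0529] shift after turn [-0.      0.0001 -0.0529]
[ 0.3905 -0.3675  0.008 ] shift now [-0.      0.0001 -0.0009] shift after turn [-0.      0.0001 -0.0009]
```

View pics/s6.png

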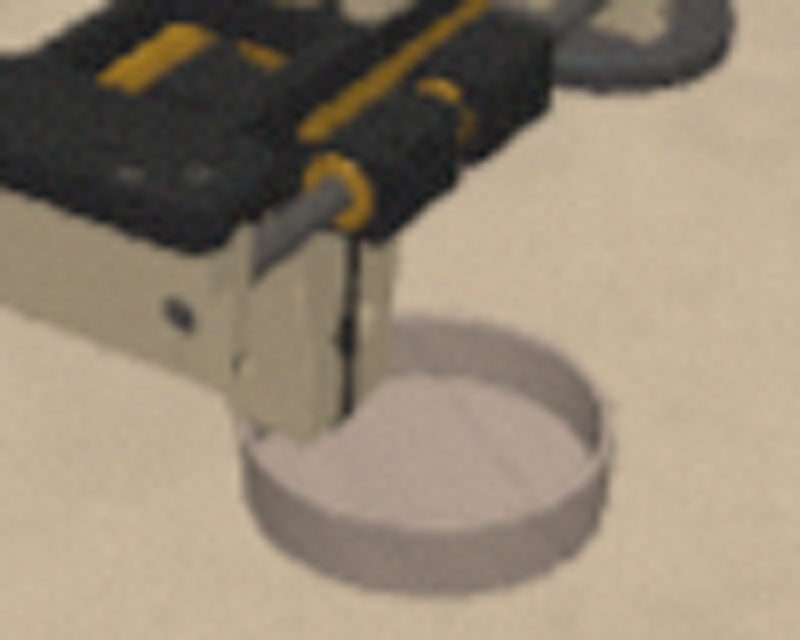

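```bash
python3 - <<'E'
from nxt import *
def tri(a,b):
    P=[]
    for n in ("side","top"):
        K,R,tt=cam(n); P.append(K@np.c_[R,tt])
    X=cv2.triangulatePoints(P[0],P[1],np.array(a,float),np.array(b,float)); X=X[:3,0]/X[3]
    return X,proj("side",X)-a,proj("top",X)-b
for s,tp in [((385,125),(497,517)),((550,40),(400,388))]:
    print(tri((240+s[0]/8,250+s[1]/8),(300+tp[0]/5,180+tp[1]/5)))
c5=cv2.imread("pics/t5_raw.png"); cv2.imwrite("pics/t5z.png",cv2.resize(c5[220:300,350:430],None,fx=7,fy=7,interpolation=cv2.INTER_CUBIC))
s=cv2.imread("pics/s5_raw.png"); cv2.imwrite("pics/s5z.png",cv2.resize(s[225:315,230:350],None,fx=6.6,fy=6.6,interpolation=cv2.INTER_CUBIC))
E
```

```text
(array([ 0.36558937, -0.37767193,  0.11674172]), array([-21.56222122,   3.17617083]), array([ 3.31260852, -8.92312656]))
(array([ 0.42392158, -0.33481158,  0.10437215]), array([-18.90952258,   3.21215079]), array([ 3.40423859, -8.31658036]))
```

View pics/t5z.png

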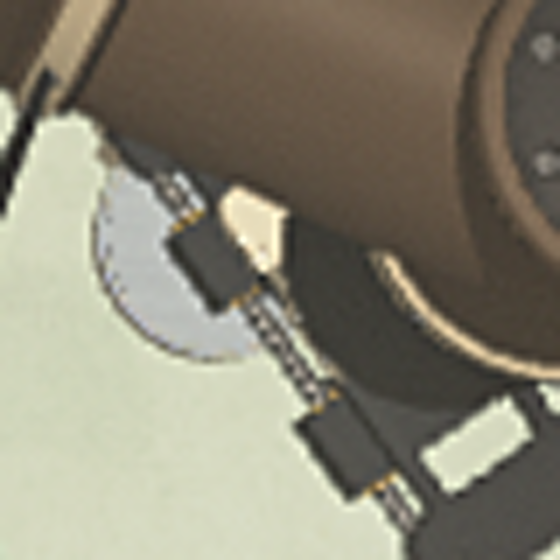

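View pics/s5z.png

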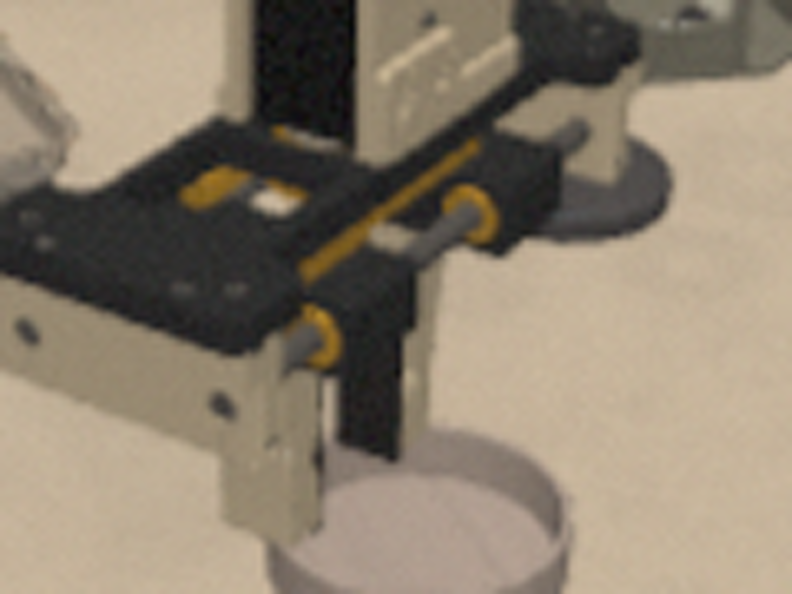

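```bash
python3 - <<'E'
from nxt import *
for h in (.04,.06,.08,.09,.1,.11,.12,.13):
    a=ray("top",389.6,270.1,h);b=ray("side",295.2,263.2,h); df=(a-b)[:2]
    print(h,a[:2].round(4),b[:2].round(4),((a+b)/2)[:2].round(4),"d,t",(df@d).round(4),(df@t).round(4))
E
```

```text
0.04 [ 0.3829 -0.3623] [ 0.4712 -0.2482] [ 0.4271 -0.3053] d,t -0.0385 -0.1391
0.06 [ 0.3806 -0.3584] [ 0.4572 -0.2814] [ 0.4189 -0.3199] d,t -0.0158 -0.1075
0.08 [ 0.3783 -0.3545] [ 0.4432 -0.3145] [ 0.4108 -0.3345] d,t 0.0068 -0.0759
0.09 [ 0.3772 -0.3526] [ 0.4362 -0.3311] [ 0.4067 -0.3418] d,t 0.0182 -0.0602
0.1 [ 0.376  -0.3506] [ 0.4292 -0.3477] [ 0.4026 -0.3491] d,t 0.0295 -0.0444
0.11 [ 0.3749 -0.3487] [ 0.4223 -0.3642] [ 0.3986 -0.3565] d,t 0.0408 -0.0286
0.12 [ 0.3737 -0.3467] [ 0.4153 -0.3808] [ 0.3945 -0.3638] d,t 0.0522 -0.0128
0.13 [ 0.3726 -0.3448] [ 0.4083 -0.3974] [ 0.3904 -0.3711] d,t 0.0635 0.0029
```

Call:
servo_tool([
  [[0,0,0],[0,0,0],0.6],
  [[0,0,0],[0,0,0],0.6],
  [[0,0,0],[0,0,0],0.6],
  [[0,0,0],[0,0,0],0.6],
  [[0,0,0],[0,0,0],0.6],
  [[0,0,0.004],[0,0,0],0.6],
  [[0,0,0.004],[0,0,0],0.6],
  [[0,0,0.004],[0,0,0],0.6],
  [[0,0,0.004],[0,0,0],0.6],
  [[0,0,0.004],[0,0,0],0.6],
  [[0,0,0.003],[0,0,0],0.6],
  [[0,0,0],[0,0,0],0.6],
])

```text
clock: 11.38
tool_pos: [0.3899, -0.3672, -0.0168]
orientation: [179.8, 0.2, -53.2]
force: [0.3, -0.1, 0.4]
opening: 0.035
```

```bash
python3 - <<'E'
from nxt import *
g=np.array([.4245,-.342])
go([np.r_[g-.0425*t,z] for z in (-.025,)])
snap("side","s7",(240,250,340,330),8)
E
```

```text
11.3833 [ 0.3899 -0.3672 -0.0168] [179.8   0.2 -53.2] [-22.2  20.7 -30.7   0.1 -38.9  59. ] 0.035 [ 0.3 -0.1  0.4]
turn [0.038 0.038 0.01 ]
[ 0.3905 -0.3675 -0.025 ] shift now [ 0.0006 -0.0003  0.0082] shift after turn [ 0.0006 -0.0003  0.0082]
```

View pics/s7.png

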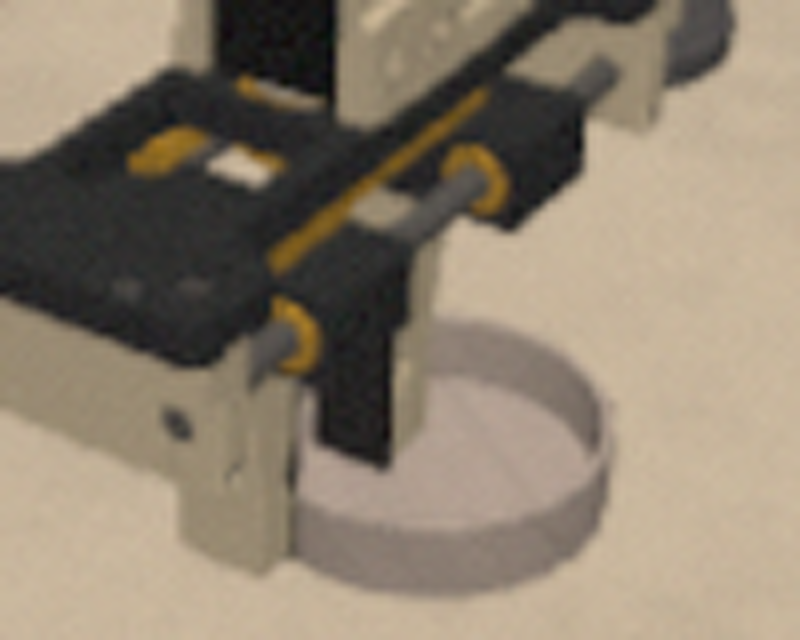

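Call:
servo_tool([
  [[0,0,0.003],[0,0,0],0.6],
  [[0,0,0.003],[0,0,0],0.6],
  [[0,0,0],[0,0,0],0.8],
  [[0,0,0],[0,0,0],0.9],
  [[0,0,0],[0,0,0],1],
  [[0,0,0],[0,0,0],1],
  [[0,0,0],[0,0,0],1],
  [[0,0,0],[0,0,0],1],
  [[0,0,0],[0,0,0],1],
  [[0,0,-0.005],[0,0,0],1],
  [[0,0,-0.01],[0,0,0],1],
  [[0,0,-0.01],[0,0,0],1],
  [[0,0,-0.01],[0,0,0],1],
  [[0,0,-0.01],[0,0,0],1],
  [[0,0,0],[0,0,0],1],
])

```text
clock: 12.68
tool_pos: [0.3921, -0.3683, 0.026]
orientation: [179.9, -0.1, -53.1]
force: [-0.2, -0.9, -0.3]
opening: 0.0019
```

```bash
python3 - <<'E'
from nxt import *
go([np.r_[c+.138*d-.0425*t,z] for z in (.10,.02,-.025)])
snap("side","s8",(180,190,400,350),3.6)
im=cv2.imread("pics/top0.png")
cv2.imwrite("pics/tube.png",cv2.resize(im[180:230,180:240],None,fx=9,fy=9,interpolation=cv2.INTER_CUBIC))
for z in (.11,.0): print(proj("top",[.5179,.0957,z]))
E
```

```text
12.6833 [ 0.3921 -0.3683  0.026 ] [ 1.799e+02 -1.000e-01 -5.310e+01] [-22.2  17.2 -28.5   0.2 -44.3  59. ] 0.0019 [-0.2 -0.9 -0.3]
turn [ 0.015 -0.011  0.015]
[ 0.4443 -0.0649  0.1   ] shift now [-0.2113 -0.2237 -0.0746] shift after turn [-0.2117 -0.2235 -0.074 ]
[ 0.4443 -0.0649  0.02  ] shift now [-0.2114 -0.2238  0.0054] shift after turn [-0.2117 -0.2235  0.006 ]
[ 0.4443 -0.0649 -0.025 ] shift now [-0.2114 -0.2239  0.0504] shift after turn [-0.2117 -0.2235  0.051 ]
[204.9810967  200.99994801]
[211.3439044  210.86449867]
```

View pics/s8.png

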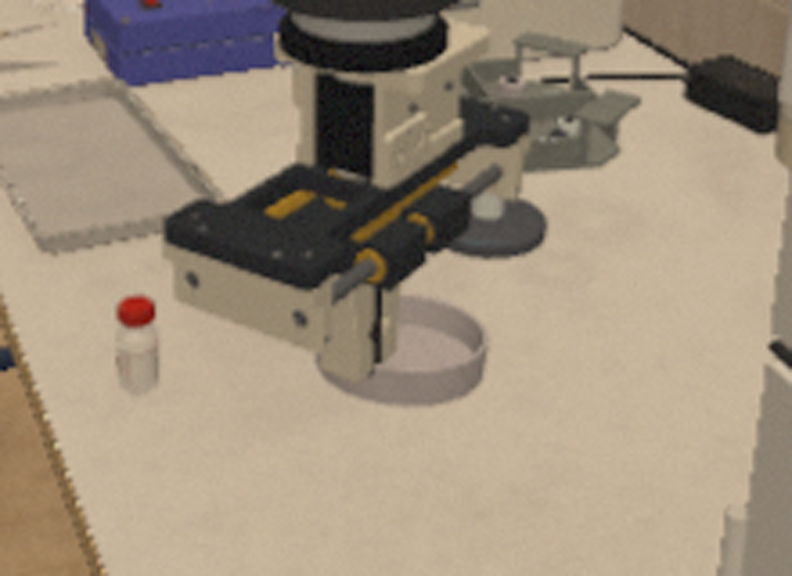

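View pics/tube.png

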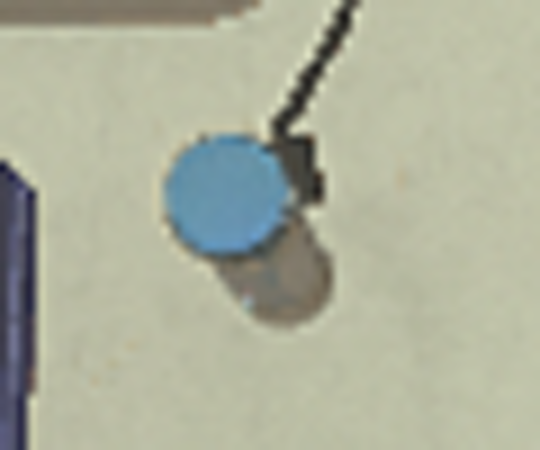

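Call:
servo_tool([
  [[0,0,-0.015],[0,0,0],1],
  [[0,0,-0.018],[0,0,0],1],
  [[0,0,-0.018],[0,0,0],1],
  [[0,0,-0.018],[0,0,0],1],
  [[0,0,-0.018],[0,0,0],1],
  [[-0.009,-0.009,0],[0,0,0],1],
  [[-0.018,-0.019,0],[0,0,0],1],
  [[-0.018,-0.019,0],[0,0,0],1],
  [[-0.018,-0.019,0],[0,0,0],1],
  [[-0.018,-0.019,0],[0,0,0],1],
  [[-0.018,-0.019,0],[0,0,0],1],
  [[-0.018,-0.019,0],[0,0,0],1],
  [[-0.018,-0.019,0],[0,0,0],1],
  [[-0.018,-0.019,0],[0,0,0],1],
  [[-0.018,-0.019,0],[0,0,0],1],
  [[-0.018,-0.019,0],[0,0,0],1],
  [[-0.018,-0.019,0],[0,0,0],1],
  [[-0.009,-0.009,0],[0,0,0],1],
  [[0,0,0],[0,0,0],1],
  [[0,0,0],[0,0,0],1],
])

```text
clock: 14.4
tool_pos: [0.4424, -0.0577, 0.1093]
orientation: [179.8, 0.2, -53.0]
force: [-0.1, -0.8, -1.4]
opening: 0.0019
```

```bash
python3 - <<'E'
from nxt import *
go([np.r_[c+.138*d-.0425*t,z] for z in (.10,.02,-.021)])
snap("side","s9",(180,130,400,290),3.6)
snap("top","t9",(200,130,360,270),5)
E
```

```text
14.4 [ 0.4424 -0.0577  0.1093] [179.8   0.2 -53. ] [ 17.9   3.  -33.2  -0.1 -54.1  19.1] 0.0019 [-0.1 -0.8 -1.4]
turn [0.041 0.032 0.028]
[ 0.4443 -0.0649  0.1   ] shift now [0.0069 0.0028 0.0093] shift after turn [0.0069 0.0028 0.0093]
[ 0.4443 -0.0649  0.02  ] shift now [0.0072 0.0025 0.0893] shift after turn [0.0069 0.0028 0.0893]
[ 0.4443 -0.0649 -0.021 ] shift now [0.0073 0.0023 0.1303] shift after turn [0.0069 0.0028 0.1303]
```

View pics/s9.png

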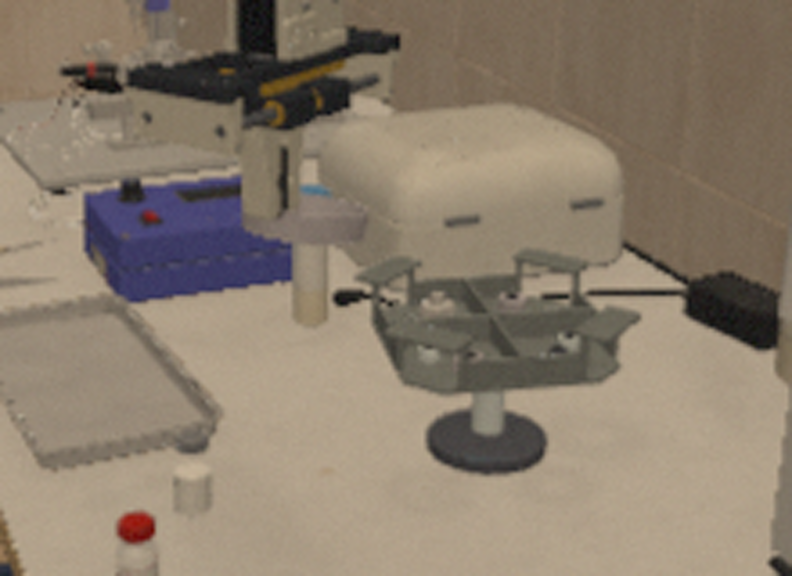

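View pics/t9.png

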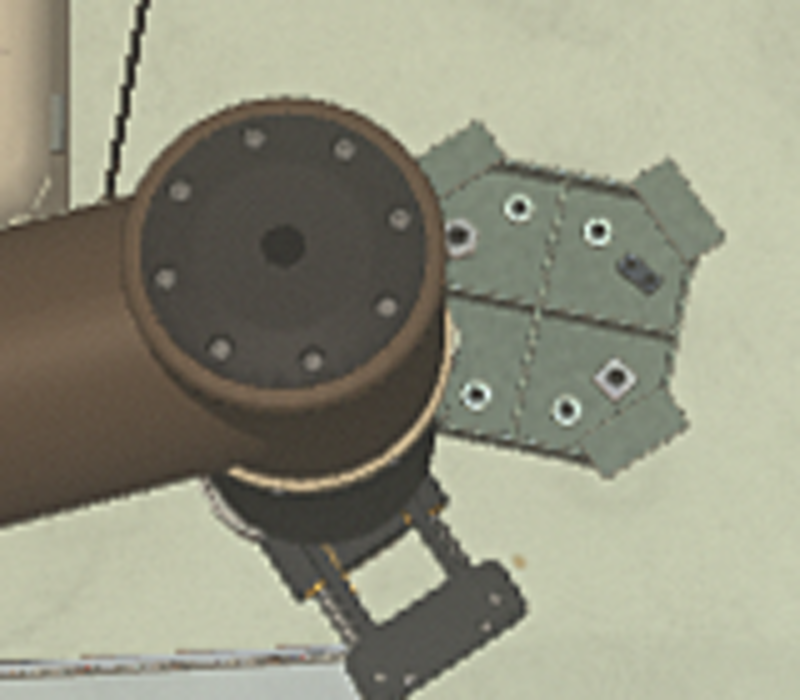

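Call:
servo_tool([
  [[0.0035,0.0014,0],[0,0,0],1],
  [[0.0035,0.0014,0],[0,0,0],1],
  [[0,0,0.015],[0,0,0],1],
  [[0,0,0.015],[0,0,0],1],
  [[0,0,0.015],[0,0,0],1],
  [[0,0,0.015],[0,0,0],1],
  [[0,0,0.015],[0,0,0],1],
  [[0,0,0.015],[0,0,0],1],
  [[0,0,0.01],[0,0,0],1],
  [[0,0,0],[0,0,0],1],
  [[0,0,0],[0,0,0],1],
])

```text
clock: 15.42
tool_pos: [0.4442, -0.0666, 0.0097]
orientation: [179.7, 0.2, -53.2]
force: [-0.1, -0.2, -1.6]
opening: 0.0023
```

```bash
python3 - <<'E'
from nxt import *
go([np.r_[c+.138*d-.0425*t,z] for z in (-.022,)])
snap("side","s10",(200,150,360,260),5)
snap("top","t10",(200,130,360,270),5)
E
```

```text
15.4167 [ 0.4442 -0.0666  0.0097] [179.7   0.2 -53.2] [ 16.7  11.5 -39.9  -0.1 -38.9  20.2] 0.0023 [-0.1 -0.2 -1.6]
turn [0.047 0.03  0.002]
[ 0.4443 -0.0649 -0.022 ] shift now [-0.0012 -0.0012  0.0317] shift after turn [-0.0013 -0.0011  0.0317]
```

View pics/s10.png

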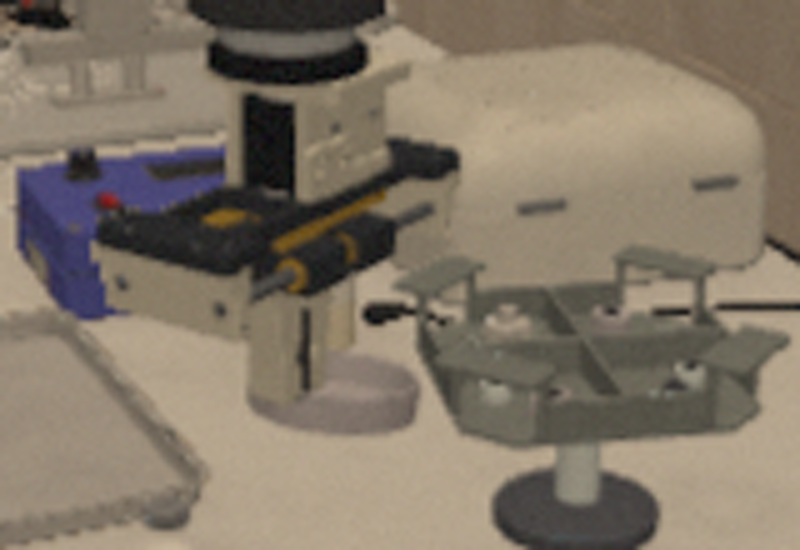

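View pics/t10.png

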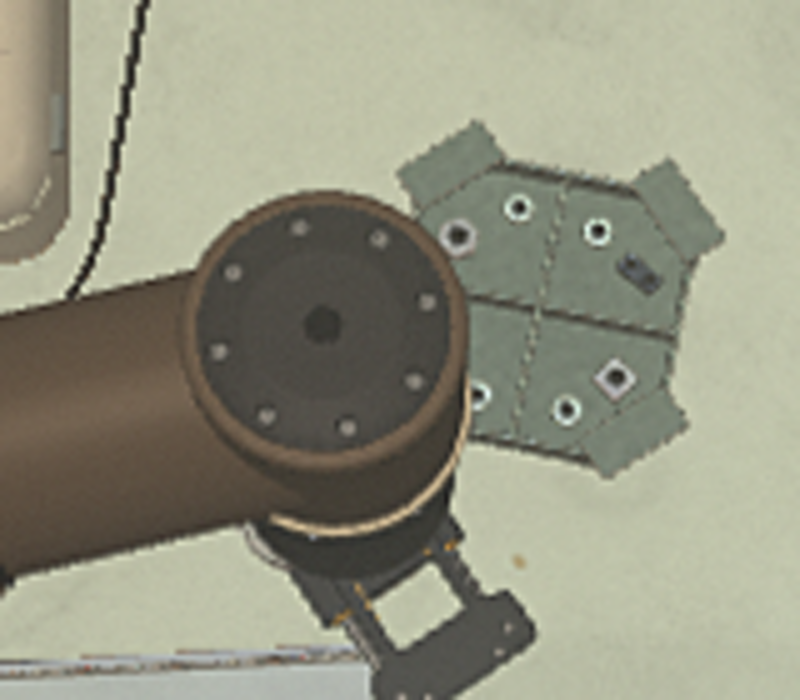

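Call:
servo_tool([
  [[-0.0006,-0.0006,0.008],[0,0,0],1],
  [[-0.0006,-0.0006,0.008],[0,0,0],1],
  [[0,0,0.006],[0,0,0],1],
  [[0,0,0.003],[0,0,0],1],
  [[0,0,0.002],[0,0,0],1],
  [[0,0,0.002],[0,0,0],1],
  [[0,0,0],[0,0,0],1],
  [[0,0,0],[0,0,0],1],
])

```text
clock: 16.18
tool_pos: [0.4447, -0.064, -0.0191]
orientation: [179.8, 0.2, -53.1]
force: [-0.6, 0.6, -0.1]
opening: 0.0022
```

```bash
python3 - <<'E'
from nxt import *
go([np.r_[c+.138*d-.0425*t,z] for z in (-.022,)])
snap("side","s11",(200,150,360,260),5)
E
```

```text
16.1833 [ 0.4447 -0.064  -0.0191] [179.8   0.2 -53.1] [ 17.   14.4 -41.6  -0.1 -34.3  20. ] 0.0022 [-0.6  0.6 -0.1]
turn [0.034 0.027 0.011]
[ 0.4443 -0.0649 -0.022 ] shift now [0.0005 0.0008 0.0029] shift after turn [0.0005 0.0008 0.0029]
```

View pics/s11.png

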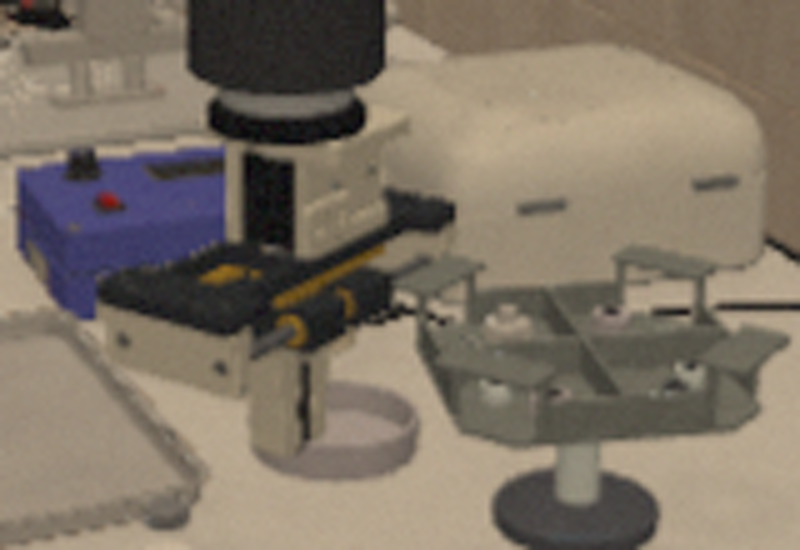

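Call:
servo_tool([
  [[0,0,0.0015],[0,0,0],1],
  [[0,0,0.0015],[0,0,0],1],
  [[0,0,0],[0,0,0],0.9],
  [[0,0,0],[0,0,0],0.7],
  [[0,0,0],[0,0,0],0.6],
  [[0,0,0],[0,0,0],0.6],
  [[0,0,0],[0,0,0],0.6],
  [[0,0,-0.005],[0,0,0],0.6],
  [[0,0,-0.01],[0,0,0],0.6],
  [[0,0,-0.015],[0,0,0],0.6],
  [[0,0,-0.02],[0,0,0],0.6],
  [[0,0,-0.025],[0,0,0],0.6],
  [[0,0,-0.025],[0,0,0],0.6],
  [[0,0,0],[0,0,0],0.6],
])

```text
clock: 17.4
tool_pos: [0.4482, -0.0637, 0.0827]
orientation: [-179.8, -0.1, -53.1]
force: [1.2, -0.1, 0.6]
opening: 0.0349
```

```bash
python3 - <<'E'
from nxt import *
go([])
snap("side","s12",(200,150,360,260),5)
snap("top","t12",(200,130,360,270),5)
E
```

```text
17.4 [ 0.4482 -0.0637  0.0827] [-1.798e+02 -1.000e-01 -5.310e+01] [ 17.    5.2 -35.   -0.  -49.7  20. ] 0.0349 [ 1.2 -0.1  0.6]
turn [-0.031 -0.009  0.021]
```

View pics/s12.png

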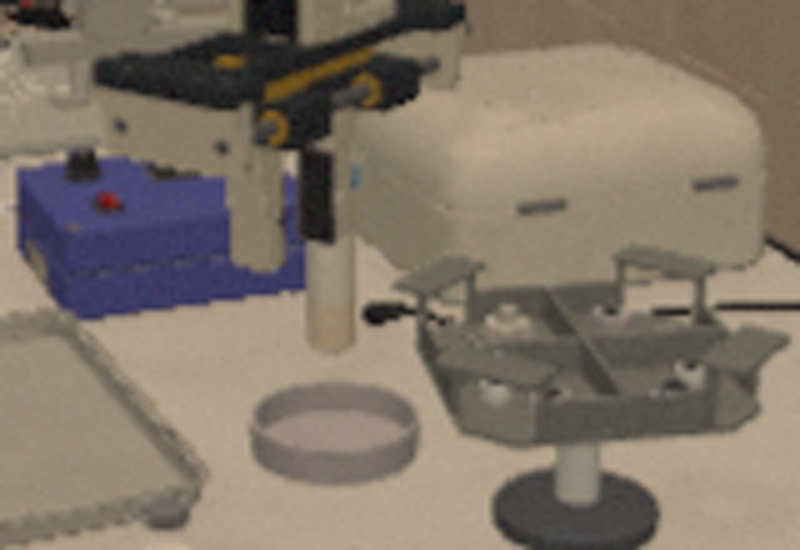

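View pics/t12.png

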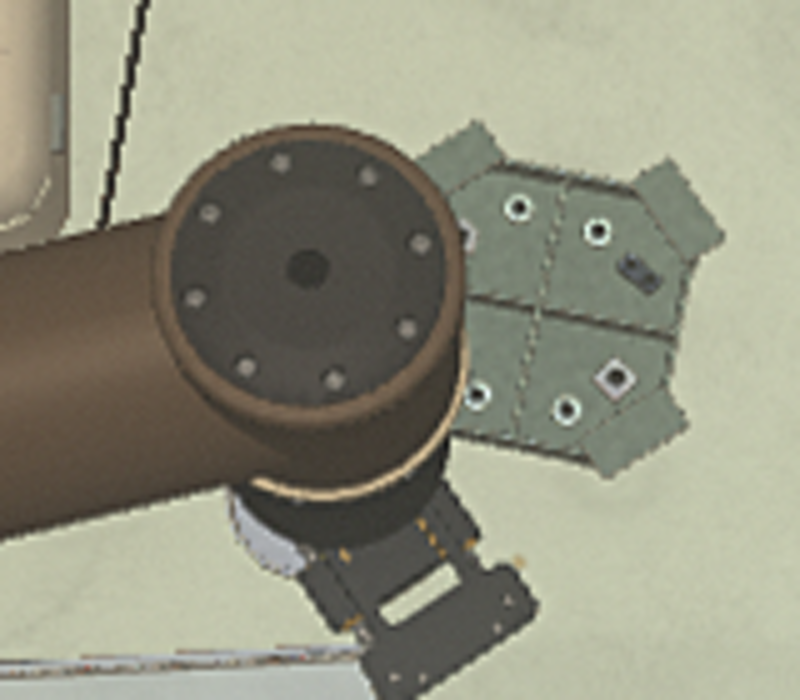

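```bash
python3 - <<'E'
from nxt import *
p=ray("side",200+334.5/5,150+413/5,.02); print(p,(p[:2]-c)@d,(p[:2]-c)@t)
f=lambda q:(proj("side",q)-[200,150])*5
for q in (c+.138*d,p[:2]):
  print([f([q[0]+.044*np.cos(k),q[1]+.044*np.sin(k),.02]).round() for k in np.radians([0,30,90,150,180,210,270,330])])
# stand foot check
F=[f(np.r_[c+.04*np.array([np.cos(k),np.sin(k)]),.012]).round() for k in np.radians(range(0,360,45))]; print(F)
tb=np.array([.5179,.0957]); print("tube",(tb-c)@d,(tb-c)@t)
E
```

```text
[ 0.47656119 -0.0440556   0.02      ] 0.1354403121773655 -0.004174788346928998
[array([415., 398.]), array([390., 383.]), array([309., 376.]), array([252., 402.]), array([252., 421.]), array([276., 437.]), array([363., 444.]), array([420., 416.])]
[array([415., 402.]), array([390., 387.]), array([308., 380.]), array([251., 406.]), array([252., 425.]), array([275., 441.]), array([363., 449.]), array([419., 420.])]
[array([646., 481.]), array([599., 460.]), array([537., 458.]), array([494., 476.]), array([494., 505.]), array([541., 528.]), array([607., 530.]), array([651., 510.])]
tube 0.2226226 0.11265119999999995
```

Call:
servo_tool([
  [[-0.01,-0.004,0],[0,0,0],0.8],
  [[-0.015,-0.006,0],[0,0,0],1],
  [[-0.015,-0.006,0],[0,0,0],1],
  [[-0.015,-0.006,0],[0,0,0],1],
  [[-0.005,-0.002,0],[0,0.83,0],1],
  [[0,0,0],[0,0,0],1],
  [[0,0,0],[0,0,0],1],
  [[0,0,0],[0,0,0],1],
])

```text
clock: 18.17
tool_pos: [0.4279, -0.0017, 0.0776]
orientation: [179.7, -4.6, -53.0]
force: [-0.1, -0.0, 0.5]
opening: 0.0008
```

```bash
python3 - <<'E'
from nxt import *
# tip true = reported - 0.033*ztool
go([np.r_[c+.198*d-.018*t,z] for z in (.08,-.025,)],5)
o,p,R=pose(); tip=p-.033*R.apply([0,0,1]); print("tip",tip,(tip[:2]-c)@d,(tip[:2]-c)@t)
E
```

```text
18.1667 [ 0.4279 -0.0017  0.0776] [179.7  -4.6 -53. ] [ 31.3   1.5 -42.7   6.4 -45.8   1.1] 0.0008 [-0.1 -0.   0.5]
turn [0.043 0.065 0.034]
[ 0.428  -0.0022  0.08  ] shift now [ 0.0006  0.0003 -0.0023] shift after turn [ 0.0006  0.0003 -0.0023]
[ 0.428  -0.0022 -0.025 ] shift now [-0.0078 -0.0002  0.1023] shift after turn [-0.0085  0.0003  0.1023]
tip [0.42645645 0.00051985 0.11052104] 0.20115798275070873 -0.01760799251097564
```

Call:
servo_tool([
  [[-0.001,0,0.0128],[0,0,0],1],
  [[-0.001,0,0.0128],[0,0,0],1],
  [[-0.001,0,0.0128],[0,0,0],1],
  [[-0.001,0,0.0128],[0,0,0],1],
  [[-0.001,0,0.0128],[0,0,0],1],
  [[-0.001,0,0.0128],[0,0,0],1],
  [[-0.001,0,0.0128],[0,0,0],1],
  [[-0.001,0,0.009],[0,0,0],1],
  [[0,0,0],[0,0,0],1],
  [[0,0,0],[0,0,0],1],
])

```text
clock: 19.0
tool_pos: [0.4281, -0.0032, -0.0213]
orientation: [179.7, -4.6, -53.2]
force: [-0.7, 0.7, 0.1]
opening: 0.0005
```

```bash
python3 - <<'E'
from nxt import *
go([np.r_[c+.1375*d-.018*t,-.025]],5)
o,p,R=pose(); tip=p-.033*R.apply([0,0,1]); print("tip",tip,(tip[:2]-c)@d,(tip[:2]-c)@t)
snap("side","s13",(200,150,360,260),5)
E
```

```text
19.0 [ 0.4281 -0.0032 -0.0213] [179.7  -4.6 -53.2] [ 30.9  11.4 -50.8   9.9 -27.9  -2.9] 0.0005 [-0.7  0.7  0.1]
turn [ 0.053  0.061 -0.003]
[ 0.4642 -0.0506 -0.025 ] shift now [ 0.0592 -0.0006  0.0085] shift after turn [ 0.0591 -0.0005  0.0089]
tip [ 0.42661078 -0.00095869  0.01157304] 0.19988122936572972 -0.018370025023003375
```

View pics/s13.png

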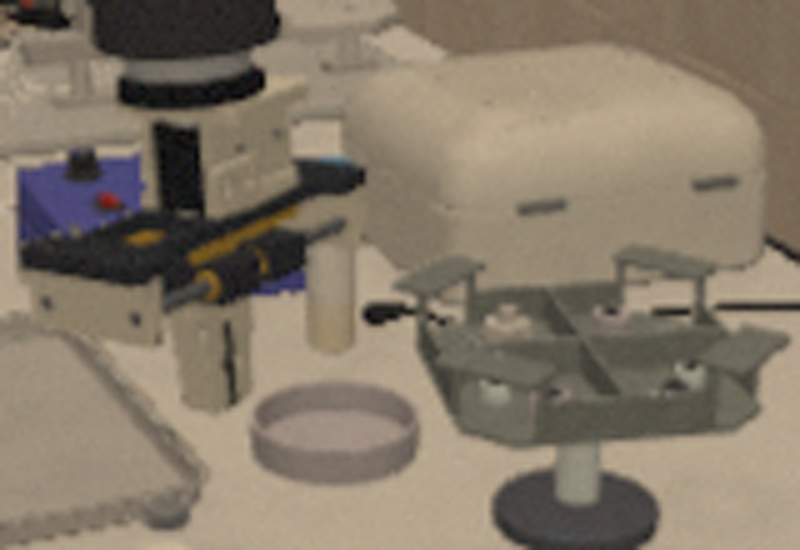

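Call:
servo_tool([
  [[0.002,0,0.001],[0,0,0],1],
  [[0.004,0,0.001],[0,0,0],1],
  [[0.004,0,0.0005],[0,0,0],1],
  [[0.004,0,0.0003],[0,0,0],1],
  [[0.004,0,0.0003],[0,0,0],1],
  [[0.004,0,0.0003],[0,0,0],1],
  [[0.004,0,0.0003],[0,0,0],1],
  [[0.004,0,0.0003],[0,0,0],1],
  [[0.004,0,0.0003],[0,0,0],1],
  [[0.004,0,0.0003],[0,0,0],1],
  [[0.004,0,0.0003],[0,0,0],1],
  [[0.004,0,0.0003],[0,0,0],1],
  [[0.003,0,0.0003],[0,0,0],1],
  [[0,0,0],[0,0,0],1],
  [[0,0,0],[0,0,0],1],
])

```text
clock: 20.3
tool_pos: [0.4576, -0.0419, -0.0225]
orientation: [179.8, -4.7, -53.2]
force: [-0.5, 0.0, 1.2]
opening: 0.0003
```

```bash
python3 - <<'E'
from nxt import *
go([np.r_[c+.1375*d-.018*t,-.025]],5)
o,p,R=pose(); tip=p-.033*R.apply([0,0,1]); print("tip",tip,(tip[:2]-c)@d,(tip[:2]-c)@t)
snap("side","s14",(220,150,380,260),5)
E
```

```text
20.3 [ 0.4576 -0.0419 -0.0225] [179.8  -4.7 -53.2] [ 23.7  13.9 -47.3   9.7 -28.3   4.6] 0.0003 [-0.5  0.   1.2]
turn [0.038 0.057 0.008]
[ 0.4642 -0.0506 -0.025 ] shift now [ 0.0107 -0.0001  0.0033] shift after turn [ 0.0107 -0.0001  0.0034]
tip [ 0.45607743 -0.03967184  0.01034794] 0.15122147312569512 -0.017956406940701206
```

View pics/s14.png

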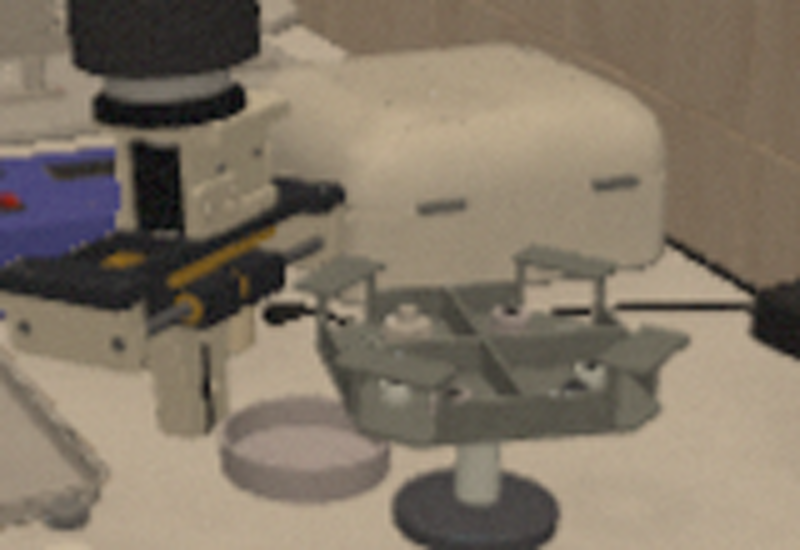

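Call:
servo_tool([
  [[0.003,0,0.0003],[0,0,0],1],
  [[0.003,0,0.0003],[0,0,0],1],
  [[0.003,0,0.0003],[0,0,0],1],
  [[0.001,0,0],[0,0,0],1],
  [[0,0,0],[0,0,0],1],
  [[0,0,0],[0,0,0],1],
])

```text
clock: 20.85
tool_pos: [0.4637, -0.0498, -0.0225]
orientation: [179.8, -4.7, -53.2]
force: [0.7, -0.0, 0.4]
opening: 0.0003
```

```bash
python3 - <<'E'
from nxt import *
go([np.r_[c+.1375*d-.018*t,-.025]],5)
o,p,R=pose(); tip=p-.033*R.apply([0,0,1]); print("tip",tip,(tip[:2]-c)@d,(tip[:2]-c)@t)
snap("side","s15",(240,170,360,260),6.6)
E
```

```text
20.85 [ 0.4637 -0.0498 -0.0225] [179.8  -4.7 -53.2] [ 22.3  14.4 -46.5   9.6 -28.5   6.1] 0.0003 [ 0.7 -0.   0.4]
turn [0.035 0.056 0.01 ]
[ 0.4642 -0.0506 -0.025 ] shift now [0.0008 0.0001 0.0026] shift after turn [0.0008 0.0001 0.0026]
tip [ 0.46219216 -0.04754423  0.01037817] 0.14125296769049953 -0.01777406924416948
```

View pics/s15.png

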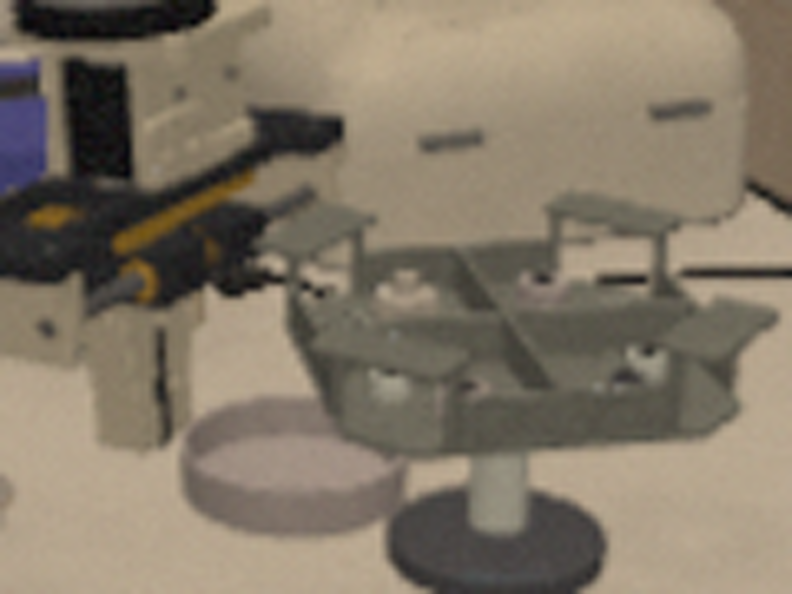

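Call:
servo_tool([
  [[0.001,0,0.0001],[0,0,0],1],
  [[0.001,0,0.0001],[0,0,0],1],
  [[0.001,0,0.0001],[0,0,0],1],
  [[0.0005,0,0],[0,0,0],1],
  [[0,0,0],[0,0,0],1],
  [[0,0,0],[0,0,0],1],
])

```text
clock: 21.4
tool_pos: [0.4657, -0.0525, -0.0225]
orientation: [179.8, -4.7, -53.1]
force: [-0.4, -0.4, 0.2]
opening: 0.0002
```

```bash
python3 - <<'E'
from nxt import *
go([np.r_[c+.1375*d-.018*t,-.025]],5)
o,p,R=pose(); tip=p-.033*R.apply([0,0,1]); print("tip",tip,(tip[:2]-c)@d,(tip[:2]-c)@t,"f.d",o['force'][:2]@d)
snap("side","s16",(240,170,360,260),6.6)
E
```

```text
21.4 [ 0.4657 -0.0525 -0.0225] [179.8  -4.7 -53.1] [ 21.9  14.5 -46.2   9.5 -28.6   6.6] 0.0002 [-0.4 -0.4  0.2]
turn [0.036 0.057 0.011]
[ 0.4642 -0.0506 -0.025 ] shift now [-0.0026  0.0001  0.0023] shift after turn [-0.0026  0.0001  0.0022]
tip [ 0.46424054 -0.05028977  0.01035754] 0.13782680946730924 -0.017777900200381676 f.d -0.10538316845352061
```

View pics/s16.png

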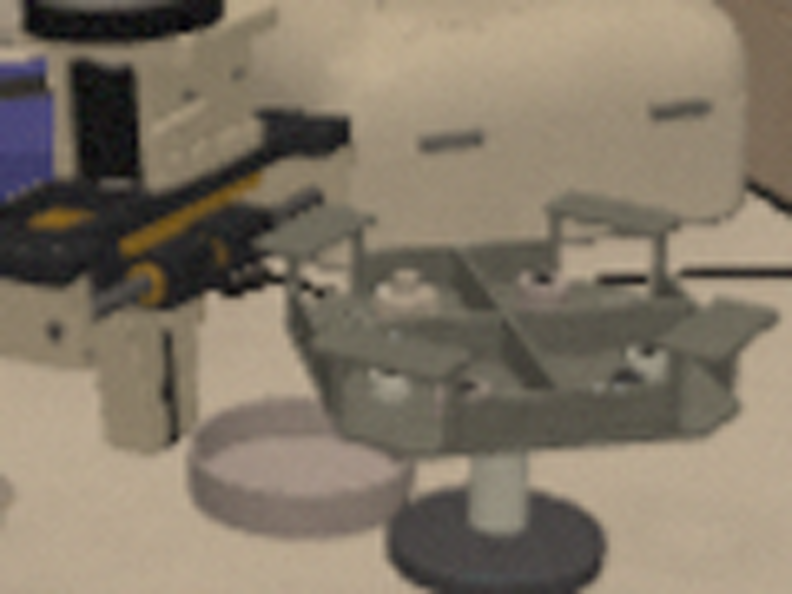

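Call:
servo_tool([
  [[0.0005,0,0],[0,0,0],1],
  [[0.0005,0,0],[0,0,0],1],
  [[0.0005,0,0],[0,0,0],1],
  [[0.0005,0,0],[0,0,0],1],
  [[0,0,0],[0,0,0],1],
  [[0,0,0],[0,0,0],1],
])

```text
clock: 21.95
tool_pos: [0.4669, -0.0542, -0.0224]
orientation: [179.8, -4.7, -53.1]
force: [-1.0, 0.6, -0.7]
opening: 0.0003
```

```bash
cat > chk.py <<'E'
import sys
from nxt import *
go([],5)
o,p,R=pose(); tip=p-.033*R.apply([0,0,1]); print("tip",tip,(tip[:2]-c)@d,(tip[:2]-c)@t,"f.d",o['force'][:2]@d)
E
python3 chk.py; python3 -c "
from h import *
snap('side','s17',(240,170,360,260),6.6)"
```

```text
21.95 [ 0.4669 -0.0542 -0.0224] [179.8  -4.7 -53.1] [ 21.6  14.6 -46.    9.5 -28.7   6.9] 0.0003 [-1.   0.6 -0.7]
turn [0.036 0.057 0.012]
tip [ 0.4653826  -0.05193151  0.01050605] 0.1358276808474797 -0.017846516879696163 f.d 1.054782718854089
```

View pics/s17.png

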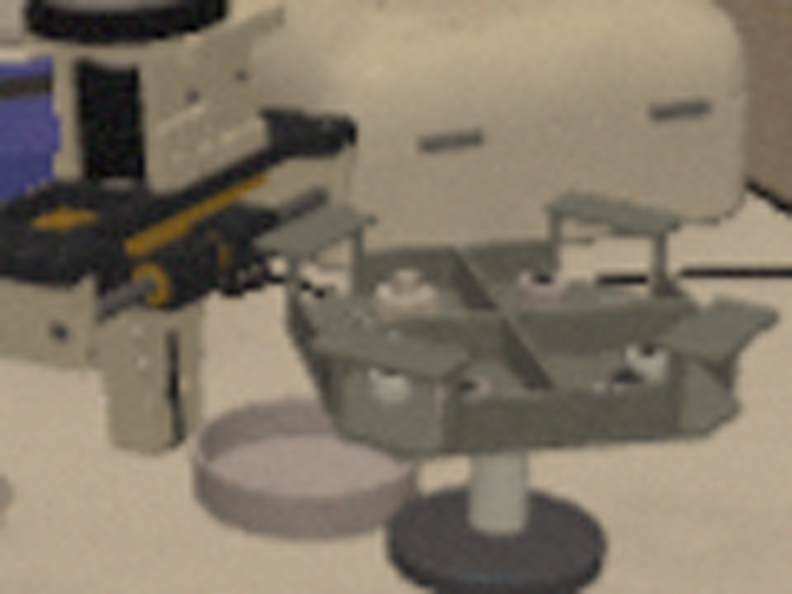

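Call:
servo_tool([
  [[0.0005,0,0],[0,0,0],1],
  [[0.0005,0,0],[0,0,0],1],
  [[0.0005,0,0],[0,0,0],1],
  [[0,0,0],[0,0,0],1],
  [[0,0,0],[0,0,0],1],
])

```text
clock: 22.42
tool_pos: [0.4677, -0.0553, -0.0223]
orientation: [179.8, -4.7, -53.1]
force: [-0.9, 1.4, -0.6]
opening: 0.0005
```

```bash
python3 chk.py; python3 -c "
from h import *
snap('side','s18',(240,170,360,260),6.6)"
```

```text
22.4167 [ 0.4677 -0.0553 -0.0223] [179.8  -4.7 -53.1] [ 21.4  14.7 -45.9   9.5 -28.7   7.2] 0.0005 [-0.9  1.4 -0.6]
turn [0.037 0.057 0.012]
tip [ 0.46623564 -0.05308781  0.0106062 ] 0.13439051406520436 -0.017855852146625648 f.d 1.6262111617204296
```

View pics/s18.png

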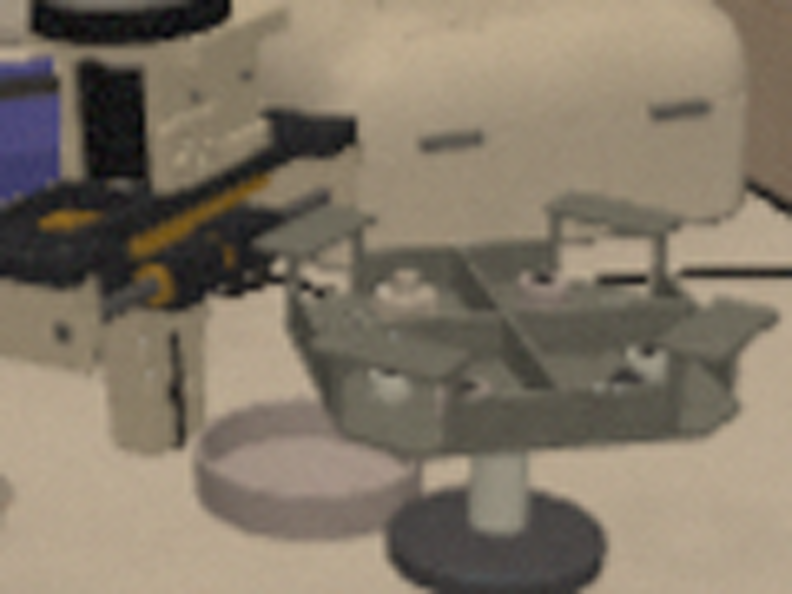

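Call:
servo_tool([
  [[0.0005,0,0],[0,0,0],1],
  [[0.0005,0,0],[0,0,0],1],
  [[0.0005,0,0],[0,0,0],1],
  [[0,0,0],[0,0,0],1],
  [[0,0,0],[0,0,0],1],
])

```text
clock: 22.88
tool_pos: [0.4679, -0.0566, -0.0224]
orientation: [179.7, -4.6, -53.2]
force: [-4.1, 4.2, -0.7]
opening: 0.0004
```

```bash
python3 chk.py; python3 -c "
from h import *
snap('side','s19',(240,170,360,260),6.6)"
```

```text
22.8833 [ 0.4679 -0.0566 -0.0224] [179.7  -4.6 -53.2] [ 21.2  14.7 -45.8   9.4 -28.8   7.4] 0.0004 [-4.1  4.2 -0.7]
turn [0.046 0.063 0.01 ]
tip [ 0.46640714 -0.05432976  0.01049383] 0.1332929829877422 -0.018462406570839716 f.d 5.782122638716097
```

View pics/s19.png

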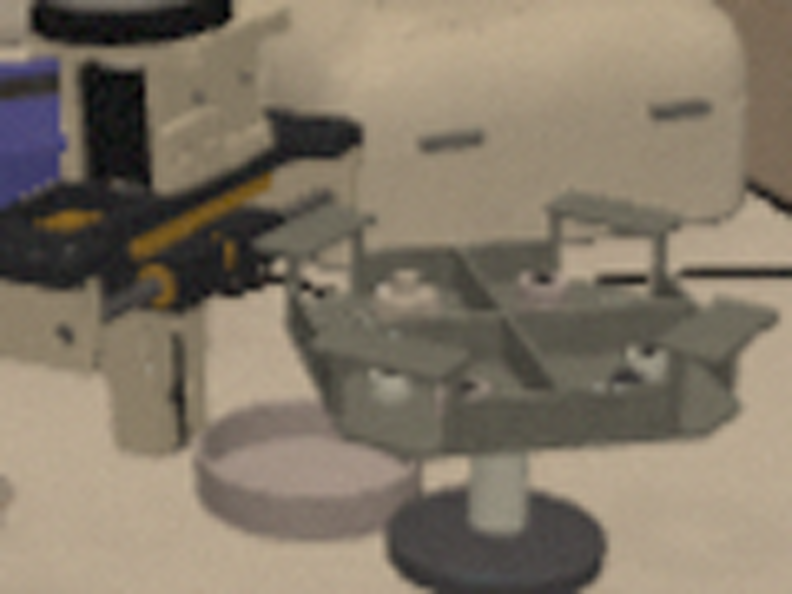

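Call:
servo_tool([
  [[-0.002,0,0],[0,0,0],1],
  [[-0.005,0,0],[0,0,0],1],
  [[-0.008,0,0],[0,0,0],1],
  [[-0.005,0,-0.01],[0,0,0],1],
  [[0,0,-0.02],[0,0,0],1],
  [[0,0,-0.02],[0,0,0],1],
  [[0,0,-0.025],[0,0,0],1],
  [[0,0,-0.025],[0,0,0],1],
  [[0,0,-0.025],[0,0,0],1],
  [[0,0,-0.025],[0,0,0],1],
  [[0,0,-0.015],[0,0,0],1],
  [[0,0,0],[0,-0.77,0],1],
  [[0,0,0],[0,0,0],1],
  [[0,0,0],[0,0,0],1],
])

```text
clock: 24.1
tool_pos: [0.4497, -0.0296, 0.1409]
orientation: [179.8, -0.1, -53.3]
force: [0.3, 0.4, -0.3]
opening: 0.0001
```

```bash
python3 chk.py; python3 -c "
from nxt import *
go([np.r_[c+.08*d,.100]],0)
snap('side','s20',(220,130,360,250),5.7)
snap('top','t20',(200,130,360,270),5)"
```

```text
24.1 [ 0.4497 -0.0296  0.1409] [ 1.798e+02 -1.000e-01 -5.330e+01] [ 21.5   1.3 -30.4   0.1 -58.5  15.1] 0.0001 [ 0.3  0.4 -0.3]
turn [ 0.028  0.822 -0.011]
tip [ 0.449763   -0.0295073   0.17387578] 0.16314561290293822 -0.01692570954895778 f.d 0.1186275642319218
24.1 [ 0.4497 -0.0296  0.1409] [ 1.798e+02 -1.000e-01 -5.330e+01] [ 21.5   1.3 -30.4   0.1 -58.5  15.1] 0.0001 [ 0.3  0.4 -0.3]
turn [ 0.028 -0.012 -0.013]
[ 0.5131 -0.0859  0.1   ] shift now [ 0.083  -0.0172  0.0409] shift after turn [ 0.0831 -0.017   0.0409]
```

View pics/s20.png

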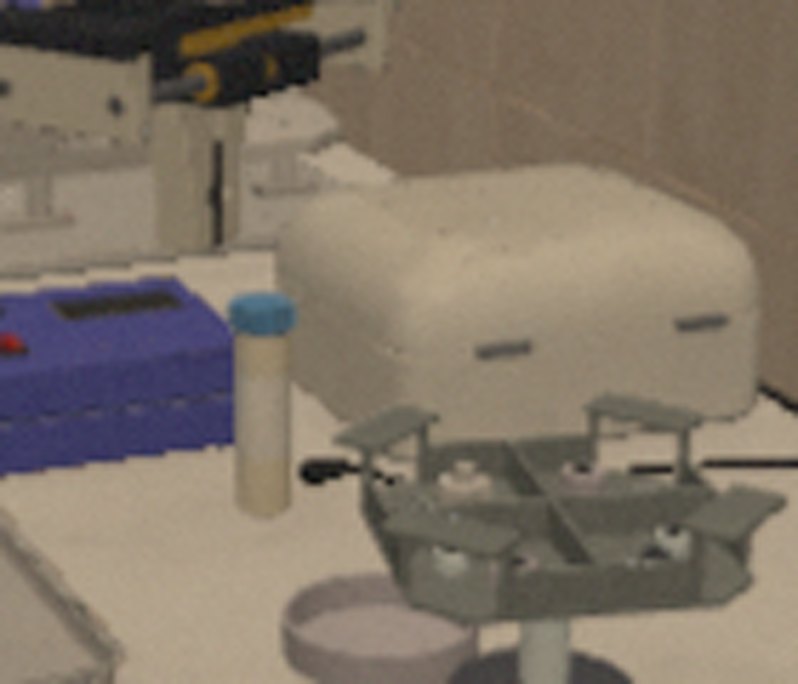

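View pics/t20.png

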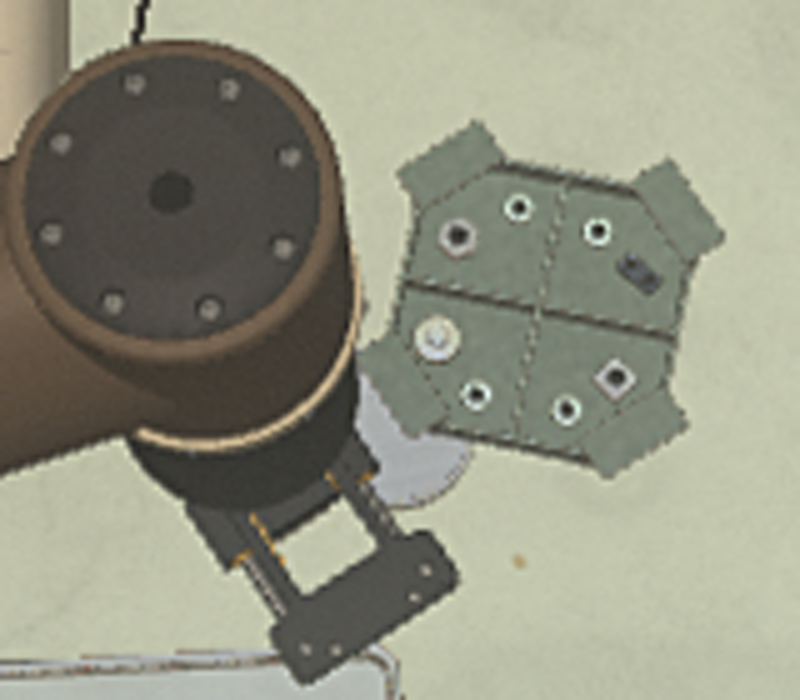

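```bash
python3 -c "
from nxt import *
f=lambda q:(proj('top',q)-[200,130])*5
for cc in (c+.084*d,c+.084*d-.004*t,c+.08*d-.004*t):
  P=np.array([f(np.r_[cc+.044*np.array([np.cos(k),np.sin(k)]),.02]) for k in np.radians(range(0,360,5))]); print(P.min(0),P.max(0))
im=cv2.imread('pics/t20_raw.png'); cv2.imwrite('pics/t20z.png',cv2.resize(im[195:240,255:315],None,fx=11,fy=11,interpolation=cv2.INTER_CUBIC))
f=lambda q:(proj('side',q)-[220,130])*5.7
for cc in (c+.084*d,c+.084*d-.004*t,c+.08*d-.004*t):
  P=np.array([f(np.r_[cc+.044*np.array([np.cos(k),np.sin(k)]),.02]) for k in np.radians(range(0,360,5))]); print('side',P.min(0),P.max(0))
"
```

```text
[310.62414466 343.90877996] [481.92633032 511.51007665]
[314.90082481 350.15302176] [486.29929198 517.94128639]
[321.41456002 345.96473658] [492.75246747 513.63198636]
side [268.61142264 568.04534902] [469.45749631 654.58771621]
side [263.37644803 571.0372571 ] [464.83001821 658.11645165]
side [270.89470036 573.11602534] [472.79300016 660.56010718]
```

View pics/t20z.png

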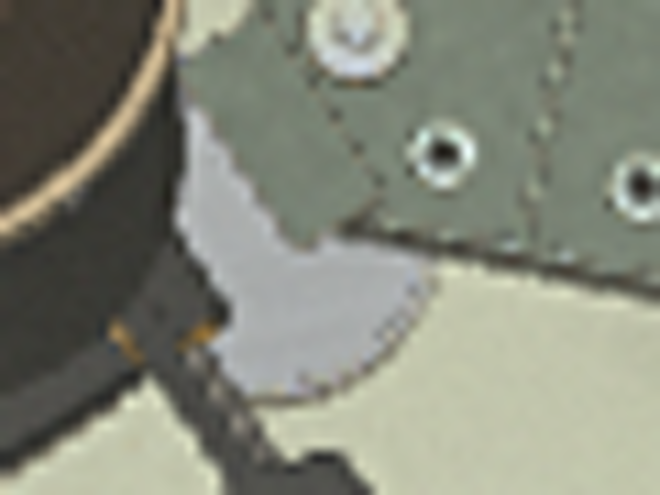

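Call:
servo_tool([
  [[0.01,-0.002,0],[0.028,0,-0.012],1],
  [[0.018,-0.004,0],[0,0,0],1],
  [[0.018,-0.004,0],[0,0,0],1],
  [[0.018,-0.004,0.008],[0,0,0],1],
  [[0.013,-0.003,0.01],[0,0,0],1],
  [[0.006,0,0.01],[0,0,0],1],
  [[0,0,0.01],[0,0,0],1],
  [[0,0,0.008],[0,0,0],1],
  [[0,0,0],[0,0,0],1],
  [[0,0,0],[0,0,0],1],
])

```text
clock: 25.03
tool_pos: [0.5118, -0.0853, 0.0943]
orientation: [179.9, -0.0, -53.0]
force: [0.4, 0.2, 0.6]
opening: 0.0004
```

```bash
python3 chk.py; python3 -c "
from nxt import *
go([np.r_[c+.08*d,.100]],0)
snap('side','s21',(220,130,360,250),5.7)
snap('top','t21',(200,130,360,270),5)"
```

```text
25.0333 [ 0.5118 -0.0853  0.0943] [179.9  -0.  -53. ] [ 12.3  10.8 -26.3   0.1 -53.   24.6] 0.0004 [0.4 0.2 0.6]
turn [0.019 0.831 0.028]
tip [ 0.51182531 -0.08528935  0.1273342 ] 0.0812888709496697 -0.0006272450158663415 f.d -0.07003817489078928
25.0333 [ 0.5118 -0.0853  0.0943] [179.9  -0.  -53. ] [ 12.3  10.8 -26.3   0.1 -53.   24.6] 0.0004 [0.4 0.2 0.6]
turn [ 0.02  -0.002  0.027]
[ 0.5131 -0.0859  0.1   ] shift now [ 0.0013 -0.0007 -0.0057] shift after turn [ 0.0012 -0.0007 -0.0057]
```

View pics/s21.png

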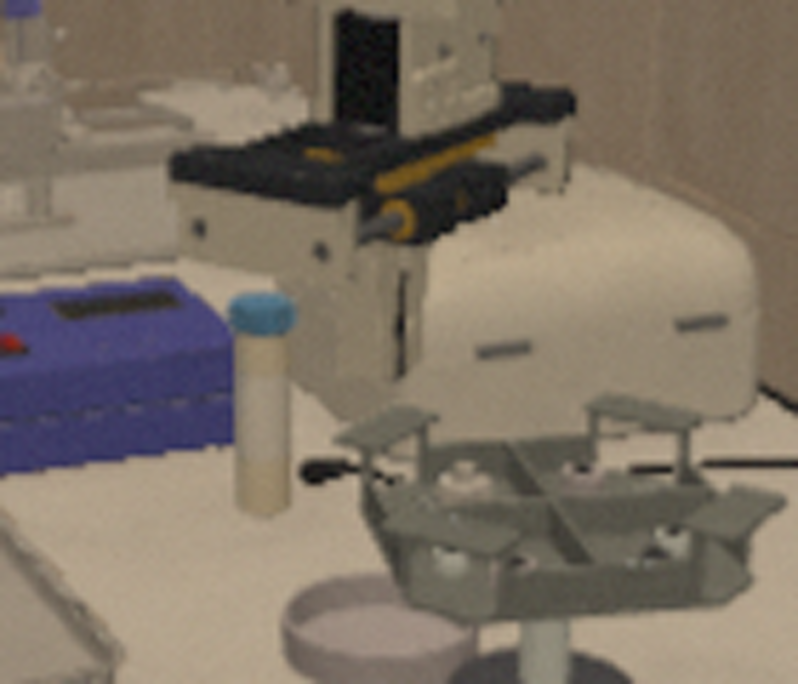

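View pics/t21.png

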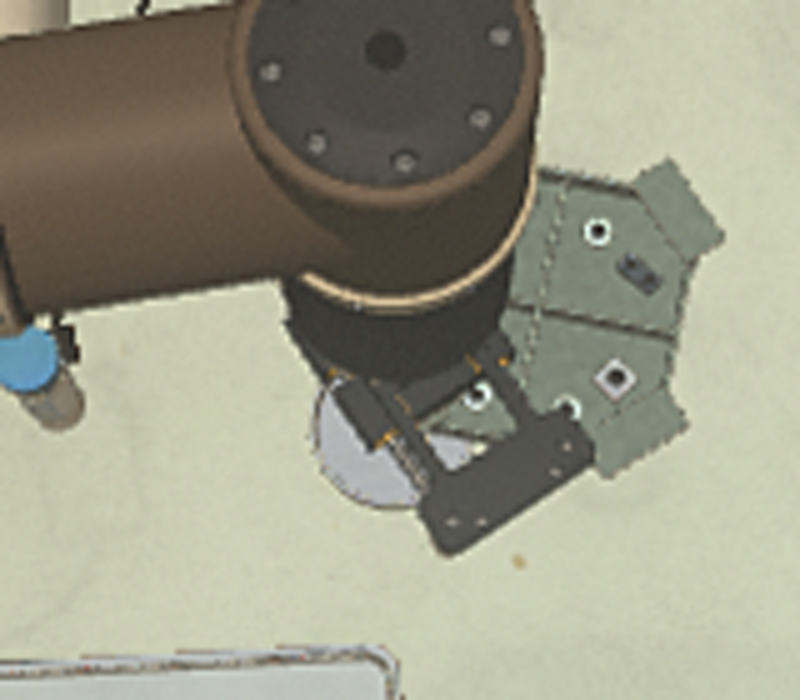

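Call:
servo_tool([
  [[0,0,0.003],[0,0,0],1],
  [[0,0,0.003],[0,0,0],1],
  [[0,0,0.003],[0,0,0],1],
  [[0,0,0.003],[0,0,0],1],
  [[0,0,0.002],[0,0,0],1],
  [[0,0,0.002],[0,0,0],1],
  [[0,0,0.002],[0,0,0],1],
  [[-0.0005,0,0.002],[0,0.05,0],1],
  [[-0.0005,0,0.002],[0,0.05,0],1],
])

```text
clock: 25.88
tool_pos: [0.5121, -0.085, 0.0725]
orientation: [180.0, -0.7, -53.1]
force: [-0.7, -0.6, 0.7]
opening: 0.0003
```

```bash
python3 chk.py; python3 -c "
from nxt import *
snap('side','s22',(220,130,360,250),5.7)"
```

```text
25.8833 [ 0.5121 -0.085   0.0725] [180.   -0.7 -53.1] [ 12.8  11.9 -28.5   0.8 -49.3  23.6] 0.0003 [-0.7 -0.6  0.7]
turn [0.007 0.722 0.019]
tip [ 0.51191098 -0.0846344   0.10551666] 0.08176216524619791 -0.0001663138231045233 f.d -0.040300257726695154
```

View pics/s22.png

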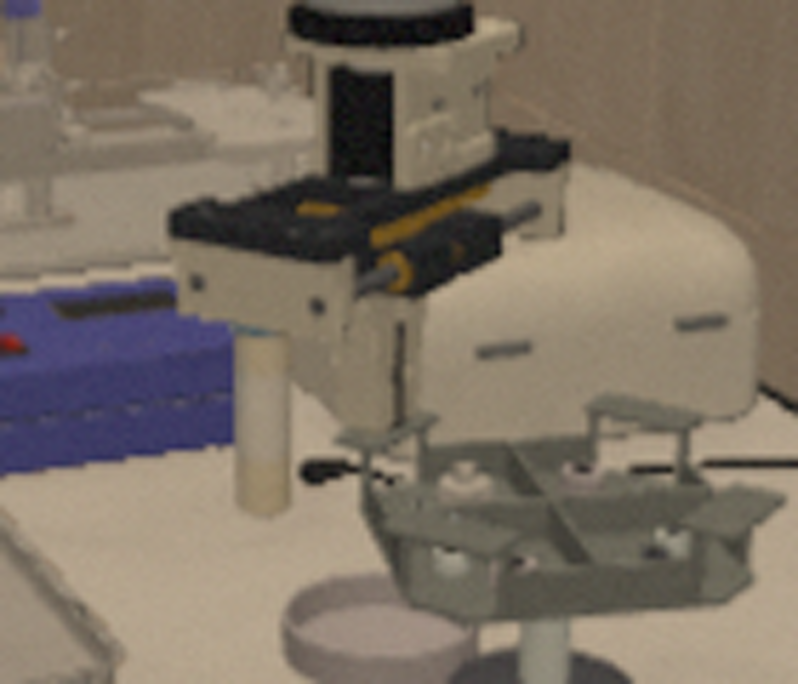

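Call:
servo_tool([
  [[-0.0005,0,0.002],[0,0.05,0],1],
  [[-0.0005,0,0.002],[0,0.05,0],1],
  [[-0.0005,0,0.002],[0,0.05,0],1],
  [[-0.0005,0,0.002],[0,0.05,0],1],
  [[0,0,0],[0,0,0],1],
])

```text
clock: 26.35
tool_pos: [0.5105, -0.0832, 0.0644]
orientation: [179.9, -1.9, -53.1]
force: [0.0, 0.4, 1.1]
opening: 0.0004
```

```bash
python3 chk.py; python3 -c "
from nxt import *
snap('side','s23',(220,130,360,250),5.7)"
```

```text
26.35 [ 0.5105 -0.0832  0.0644] [179.9  -1.9 -53.1] [ 14.   11.8 -30.7   2.4 -46.9  21.3] 0.0004 [0.  0.4 1.1]
turn [0.01  0.524 0.025]
tip [ 0.5099151  -0.08234633  0.09733455] 0.08479044807686566 -0.00039445654970071686 f.d 0.2918295642396014
```

View pics/s23.png

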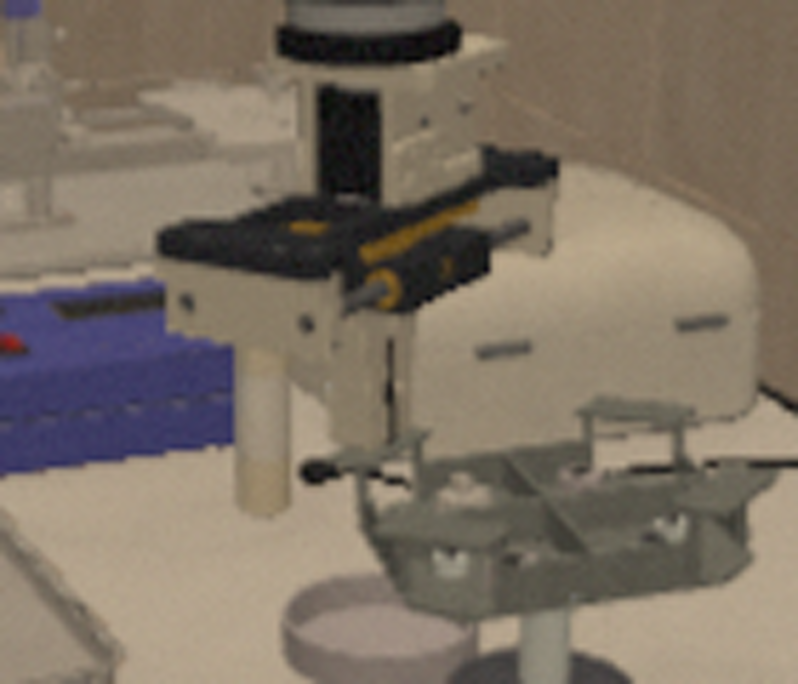

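Call:
servo_tool([
  [[-0.0004,0,0.002],[0,0.05,0],1],
  [[-0.0004,0,0.002],[0,0.05,0],1],
  [[-0.0004,0,0.002],[0,0.05,0],1],
  [[-0.0004,0,0.002],[0,0.05,0],1],
  [[-0.0004,0,0.002],[0,0.05,0],1],
  [[-0.0004,0,0.002],[0,0.05,0],1],
  [[-0.0003,0,0.002],[0,0.05,0],1],
  [[-0.0003,0,0.002],[0,0.05,0],1],
  [[0,0,0],[0,0,0],1],
])

```text
clock: 27.15
tool_pos: [0.5091, -0.0817, 0.0481]
orientation: [179.9, -4.3, -53.1]
force: [-1.5, -1.1, 2.7]
opening: 0.0005
```

```bash
python3 chk.py; python3 -c "
from nxt import *
snap('side','s24',(220,130,360,250),5.7)"
```

```text
27.15 [ 0.5091 -0.0817  0.0481] [179.9  -4.3 -53.1] [ 16.1  11.9 -34.9   6.  -41.9  16.4] 0.0005 [-1.5 -1.1  2.7]
turn [0.014 0.125 0.024]
tip [ 0.5076673  -0.07974293  0.08098868] 0.08822219792860926 -0.000635512106098246 f.d -0.0013207572583122662
```

View pics/s24.png

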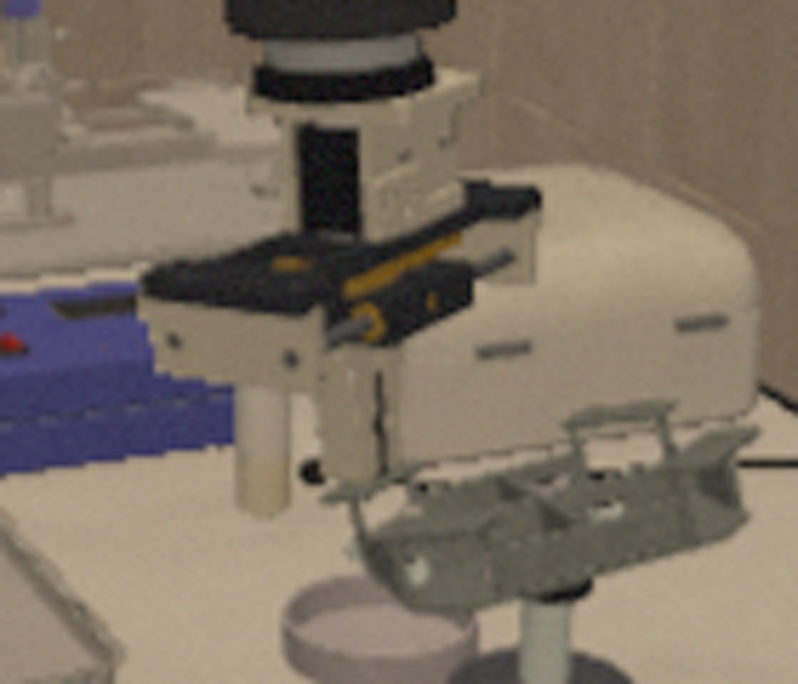

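Call:
servo_tool([
  [[-0.0003,0,0.002],[0,0.05,0],1],
  [[-0.0002,0,0.002],[0,0.05,0],1],
  [[-0.0002,0,0.002],[0,0.05,0],1],
  [[-0.0002,0,0.002],[0,0.05,0],1],
  [[-0.0002,0,0.002],[0,0.05,0],1],
  [[-0.0002,0,0.002],[0,0.05,0],1],
  [[0,0,0],[0,0,0],1],
  [[0,0,0],[0,0,0],1],
])

```text
clock: 27.87
tool_pos: [0.5093, -0.0815, 0.0365]
orientation: [179.9, -6.0, -53.1]
force: [-2.6, 0.2, 5.1]
opening: 0.0005
```

```bash
python3 chk.py; python3 -c "
from nxt import *
snap('side','s25',(220,130,360,250),5.7)
snap('top','t25',(240,170,360,270),6.6)"
```

```text
27.8667 [ 0.5093 -0.0815  0.0365] [179.9  -6.  -53.1] [ 17.5  12.2 -38.    9.3 -38.2  12.2] 0.0005 [-2.6  0.2  5.1]
turn [ 0.008 -0.173  0.024]
tip [ 0.50726812 -0.07867742  0.06933007] 0.08931478538416183 -0.00031701121418239997 f.d 1.699119472947129
```

View pics/s25.png

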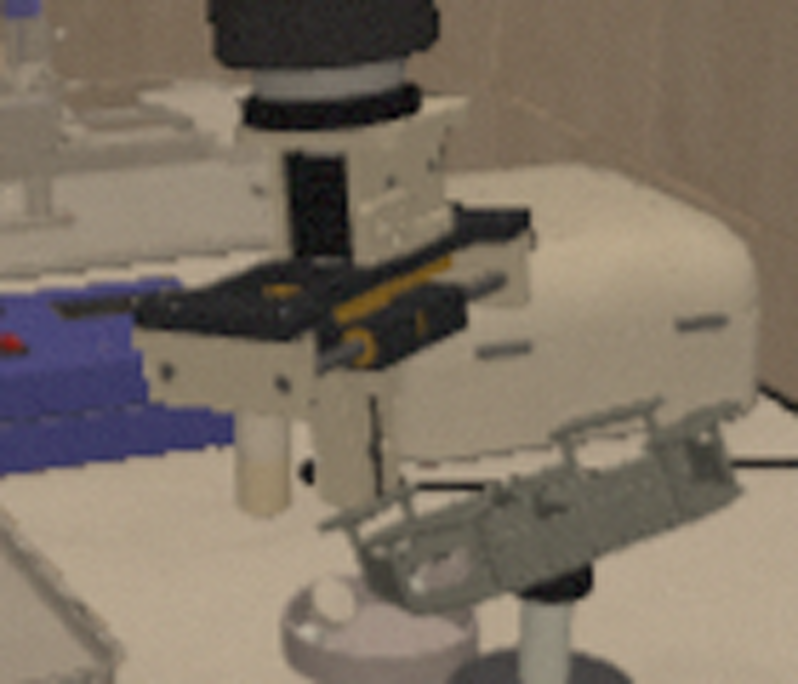

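View pics/t25.png

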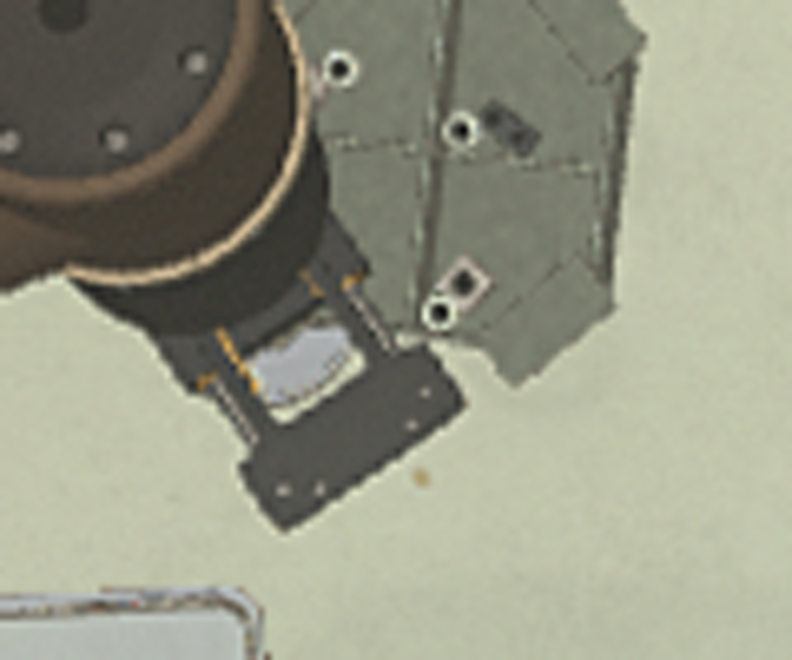

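```bash
python3 -c "
from h import *
im=cv2.imread('pics/s25_raw.png'); cv2.imwrite('pics/s25z.png',cv2.resize(im[210:255,262:322],None,fx=12,fy=12,interpolation=cv2.INTER_CUBIC))"
```

```text
(no output)
```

View pics/s25z.png

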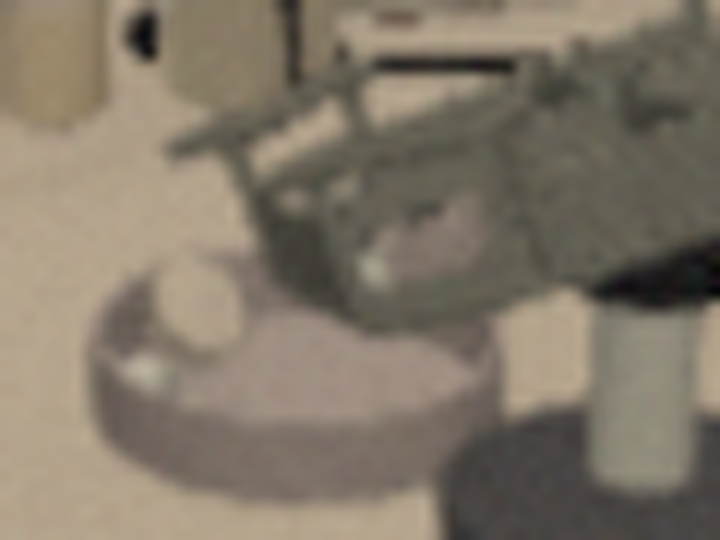

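Call:
servo_tool([
  [[0.0002,0,-0.002],[0,-0.05,0],1],
  [[0.0002,0,-0.002],[0,-0.05,0],1],
  [[0.0002,0,-0.002],[0,-0.05,0],1],
  [[0.0002,0,-0.002],[0,-0.05,0],1],
  [[0.0002,0,-0.002],[0,-0.05,0],1],
  [[0.0003,0,-0.002],[0,-0.05,0],1],
  [[0.0004,0,-0.002],[0,-0.05,0],1],
  [[0.0004,0,-0.002],[0,-0.05,0],1],
  [[0.0004,0,-0.002],[0,-0.05,0],1],
  [[0.0004,0,-0.002],[0,-0.05,0],1],
  [[0.0004,0,-0.002],[0,-0.05,0],1],
  [[0.0004,0,-0.002],[0,-0.05,0],1],
  [[0.0004,0,-0.002],[0,-0.05,0],1],
  [[0.0004,0,-0.002],[0,-0.05,0],1],
  [[0.0004,0,-0.002],[0,-0.05,0],1],
  [[0.0004,0,-0.002],[0,-0.05,0],1],
  [[0.0004,0,-0.002],[0,-0.05,0],1],
  [[0.0004,0,-0.002],[0,-0.05,0],1],
  [[0,0,-0.002],[0,0,0],1],
  [[0,0,-0.002],[0,0,0],1],
])

```text
clock: 29.63
tool_pos: [0.5118, -0.0846, 0.0769]
orientation: [179.9, -0.6, -53.1]
force: [0.2, -0.4, -0.1]
opening: 0.0004
```

Call:
servo_tool([
  [[0,0,-0.002],[0,0,0],1],
  [[0,0,-0.004],[0,0,0],1],
  [[0,0,-0.008],[0,0,0],1],
  [[0,0,-0.015],[0,0,0],1],
  [[0,0,-0.02],[0,0,0],1],
  [[0,0,-0.02],[0,0,0],1],
  [[0,0,-0.02],[0,0,0],1],
  [[0,0,-0.02],[0,0,0],1],
  [[-0.02,0.02,-0.01],[0,0,0],1],
  [[-0.025,0.03,0],[0,0,0],1],
  [[-0.025,0.03,0],[0,0,0],1],
  [[-0.02,0.03,0],[0,0,0],1],
  [[-0.01,0.03,0],[0,0,0],1],
  [[0,0.03,0],[0,0,0],1],
  [[0,0.02,0],[0,0,0],1],
  [[0,0,0],[0,0,0],1],
  [[0,0,0],[0,0,0],1],
])

```text
clock: 31.05
tool_pos: [0.2987, -0.1179, 0.1957]
orientation: [-179.9, -0.7, -53.1]
force: [0.7, -0.0, -0.4]
opening: 0.0006
```

```bash
python3 chk.py; python3 -c "
from nxt import *
snap('side','s26',(220,130,360,250),5.7)
snap('top','t26',(200,130,360,270),5)"
```

```text
31.05 [ 0.2987 -0.1179  0.1957] [-179.9   -0.7  -53.1] [ 16.1 -17.8 -38.2   0.7 -69.2  20.5] 0.0006 [ 0.7 -0.  -0.4]
turn [-0.017  0.716  0.013]
tip [ 0.29845247 -0.11758812  0.22871762] 0.18322788312531424 -0.1908858566227464 f.d -0.4338868382489568
```

View pics/s26.png

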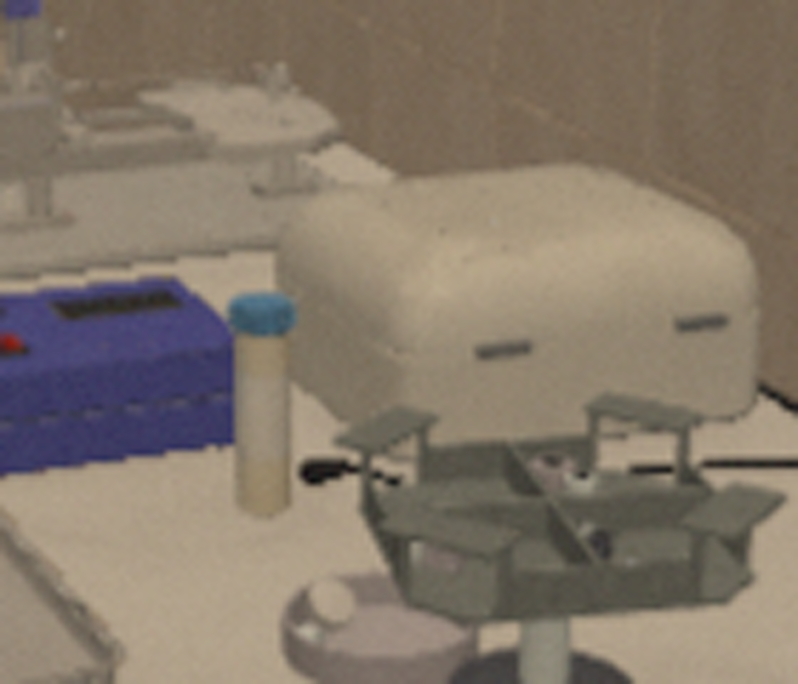

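View pics/t26.png

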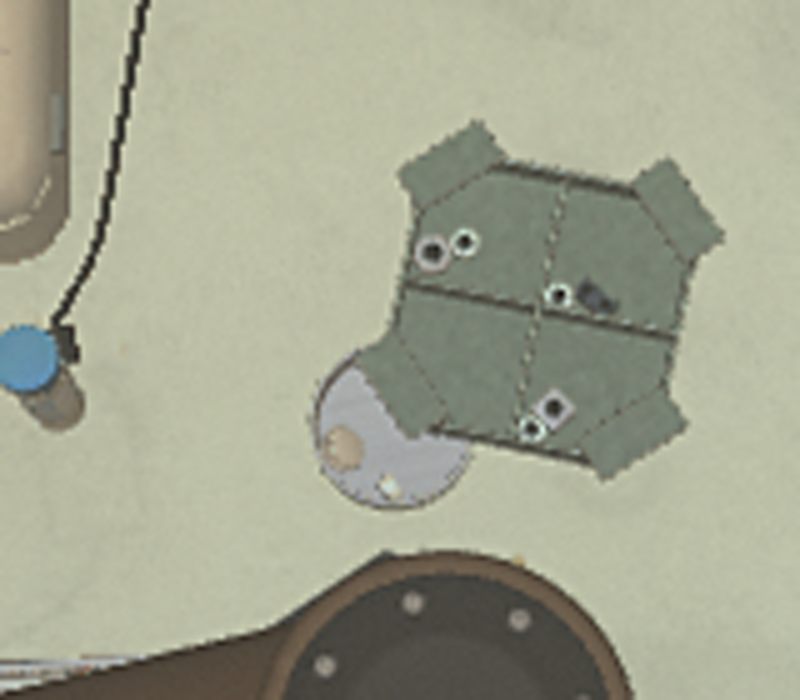

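```bash
python3 -c "
from nxt import *
im=snap('side','s27'); cv2.imwrite('pics/s27.png',cv2.resize(im[:,:,::-1],(800,600)))
K=lambda n,q:proj(n,np.r_[q,.02])
a=cv2.imread('pics/s26_raw.png'); cv2.imwrite('pics/s26z.png',cv2.resize(a[220:260,262:322],None,fx=12,fy=12,interpolation=cv2.INTER_CUBIC))"
```

```text
(no output)
```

View pics/s27.png

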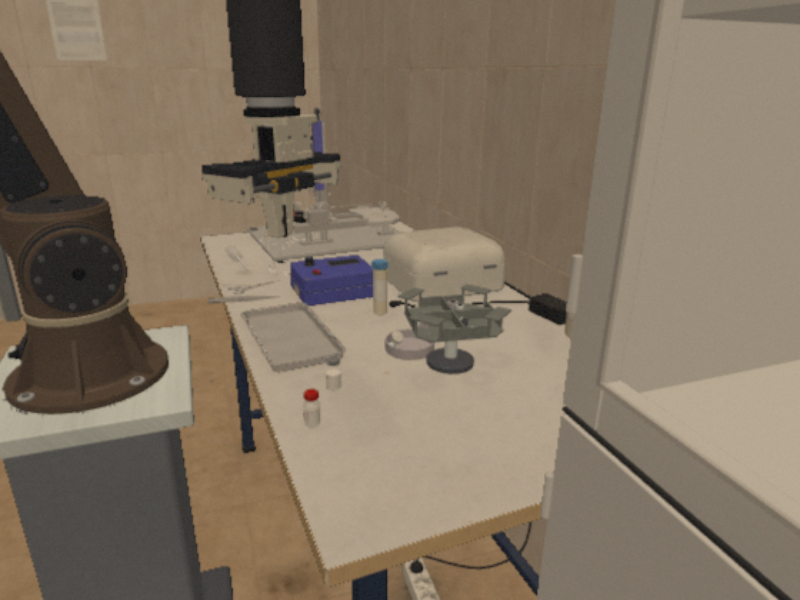

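View pics/s26z.png

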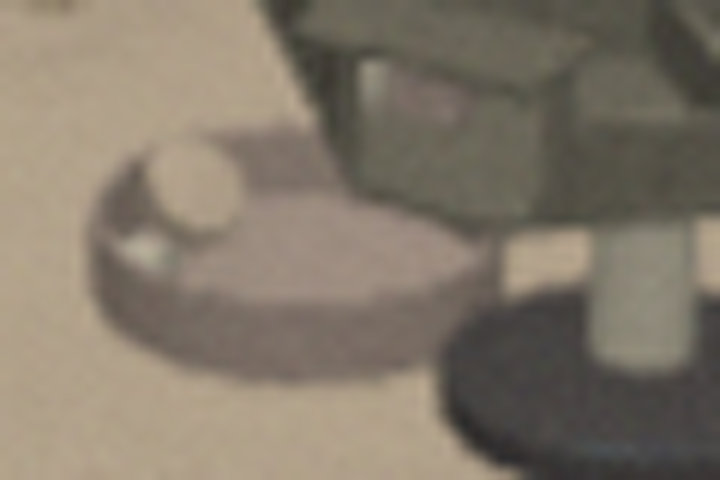

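```bash
python3 -c "
from plant import ctrl
print(ctrl.close_job())"
```

```text
the job is handed in; nothing more can be done
None
```

The knob and the spacer beside it are in the pan, the tray has rocked back level, and the job is handed in at about 31 s of the 72 s.

**What I did:** I gripped the pan by its rim, carried it over, and set it down outside the knob's corner (-x, +y). I then pushed it in with closed fingers until I felt the foot, at about 6 N. I pressed that corner's bridge slowly to roughly 0.45 rad (about 5 to 6 N), let the tray up slowly, and moved the arm clear.

**Last checks:**
- **Parts:** the top and side pictures show the knob and one spacer lying in the pan. The other three parts and three spacers slid a little but are still in their bays.
- **Pan:** it looks to be against the foot, with its edges within a pixel of where they were just before the press. I judged the touch from the push force and the pictures.
- **Bystanders:** the tube and both vials stand where they were. I did not look at the bottle again after the first picture; the arm never went near it.

**What disagreed:**
- **Fingertip height:** the cameras put the fingertips about 33 mm higher than the reported TCP, and a trial close of the fingers agreed. Contact with the bridge suggested up to 38 mm. I worked with 33 mm.
- **Pan contact:** the pan met the foot about 4 mm further in than I had calculated, which is more than the 2 mm calibration error. I did not find the cause.
- **Arm reach:** leaning the gripper over ran into joint limits early on, so I gave that up and used the carry and push instead.

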